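# Hook a shelf bracket into a slotted rack and stand the flux bottle on it

### The job

Hang the blue shelf bracket on the grey slotted rack: press its four hook tabs into the upper two rows of slots (leave the lowest row empty), push it down until it is fully home, and let go. Then stand the cream flux bottle upright on the bracket's shelf. Do not let the bottle fall over, and leave the jar, solder spool, pliers and marker where they are.

Things in the scene. Friction and masses are not known exactly. Their poses are not given: they have to be found in the camera images.
- slot_rack: Grey sheet-steel rack fixed to the bench; origin at bench level under the middle of its front face; x into the panel (to the robot's right), y along it, z up. Panel 90 mm wide, 4 mm thick, open behind, slots in two columns 17 mm left and right of the middle, each 17 mm wide, 26 mm high; three rows, lower edges 74, 114 and 154 mm up. Foot plate 6 mm high, 75 mm to the front, 62 mm to either side.
- rack_seat (a point): Point on the rack panel's front face, on its centre line, 134 mm above the bench, between the upper two slot rows: bracket_back lies here, with the same axes, when the bracket is home. x points horizontally into the panel (to the robot's right and somewhat ahead), y along the panel (away from the robot), z up.
- rack_hood (a point): Middle of the lower front edge of the lamp hood on top of the rack: 85 mm in front of the panel, 334 mm above the bench; the hood is 126 mm wide and reaches back to the panel. A hand pointing straight down does not fit beneath it: work there with the tool tilted 30 to 45 degrees, the hand leaning back from the panel. Axes as slot_rack.
- bracket_mid (a point): Middle of the shelf of the loose blue steel bracket (0.2 to 0.4 kg), 15 mm above its underside: grasp here across the 56 mm width (y), side skirts 30 mm high. x towards the hooks, z up. Shelf from x = -54 (front apron, lip 8 mm above the deck) to +46 mm; back plate at +46 to +50 mm, 56 mm wide, 86 mm high. It starts standing on its underside on the bench, hooks to the robot's right.
- bracket_back (a point): Point on the rear face of the bracket's back plate, on its centre line, 44 mm above the underside (50 mm in x and 29 mm in z from bracket_mid; same axes). Hooks enter the slots with the bracket level, 10 to 20 mm above home height, 4 mm to spare to either side; press in until the plate touches the panel, then lower until the necks rest on the slots' lower edges.
- bracket_hooks (a point): Rear face of the back plate between the upper hook tabs, 64 mm above the underside; axes as bracket_mid. Four steel tabs, 17 mm left and right of the middle: necks 9 mm wide, 6 mm high, 10.5 mm long, their lower sides 24 and 64 mm above the underside; at each end a lip hangs 10 mm below the neck. Gap between lip and plate 6.5 mm.
- bracket_deck (a point): Middle of the top of the bracket's flat deck, 30 mm above the underside; the free deck is 96 mm (x) by 56 mm (y). Same axes as bracket_mid.
- bottle_mid (a point): Centre of the closed cream flux bottle with red cap, half-way up (51.5 mm above its foot). Round body 48 mm in diameter up to 82 mm, then the narrower cap up to 103 mm; about 0.08 to 0.15 kg. It stands upright on the bench; z is its axis. Bottle and bracket may change places: one farther left, one farther right.
- jar: Bystander: glass jar with red lid, 86 mm in diameter, 119 mm high, origin under its middle.
- spool: Bystander: solder spool, 55 mm in diameter, 40 mm high, origin under its middle.
- red_pliers: Bystander: red-handled pliers lying flat, 144 mm long, 14 mm high, origin under the middle.
- black_marker: Bystander: marker pen lying flat, 124 mm long, 14 mm thick, origin under the middle.
There are look-alikes about, which are no part of the job. What is shaped like the part that bears bottle_mid but black or green is not meant.

How it is judged:
By the outcome, as a careful person would: the job done as asked, in the order asked, and still so for the second after the job is handed in, with the robot touching nothing.
It also fails if it takes over 61 s, if anything falls off the work surface, if the arm or the gripper's body presses on something with over 40 N, if the wrist force passes 120 N, or if a joint passes its speed limit or range.

### The arm

A 7-joint arm with a two-finger parallel gripper is mounted at the origin on a cart in front of the work surface, level with it; the furniture and walls round the work are solid. World frame = base frame: x ahead of the robot, y to its left, z up, the work surface at z = 0. Lengths are in mm, angles in rad, forces in N, time in s.
With the tool pointing down it reaches from about 425 to 875 mm from the base axis. Payload 8.4 kg.
Tool frame: the origin (TCP) lies on the centre line of the jaws, within the pads' length; the fingertips stand 8 mm ahead of it and the grasp point (between the pads) lies 11 mm behind it (robot.tcp_to_tips is the distance from the TCP to the fingertips, in mm); y points along the fingers, z is the direction in which the jaws open and shut, and the axes are right-handed (so a half turn about y gives the same grasp; the last joint's range is limited). The gripper opens to 87 mm and grips with 3 to 60 N. Pads are 19 mm wide; open, the fingers measure 117 mm over their backs; the gripper's body (75 mm by 190 mm) begins 51 mm behind the grasp point.
Start: joints at [1.161, 0.333, 0.04, 1.465, -0.013, 1.343, -0.059], TCP at [198.761, -618.836, 230.546] pointing down, gripper open.
Joint ranges: [-2.58, 2.58], [-0.38, 2.09], [-1.3, 1.39], [0.25, 2.4], [-1.5, 4.64], [0.08, 2.09], [-2.65, 2.65]. Speed limits (rad/s): [2.22, 2.22, 2.79, 2.79, 3.14, 3.14, 3.14].

### API

Orientations are given as a unit quaternion [w, x, y, z].
In Python, from station import robot, optics, close_job gives the robot as it stands.
- The arm moves only by the shell command python3 -m crank 'ROWS' [FORCE]. ROWS is JSON, a list of rows, each a list of 7 numbers: the shift along the world's x, y, z in m, then the turn, a rotation vector about the world's x, y, z in degrees, then the opening, from -1 (shut) to 1 (fully open). In form: [[tx, ty, tz, ax, ay, az, gripper], ...]. A call has 1 to 20 rows; each row shifts and turns the commanded pose from where the row before left it; what a row does not reach is not made up. A row lasts 1/12 s, in which the tool goes at most 41.7 mm and 7.16 degrees, less where a joint would pass 70% of its speed; a pose out of reach is approached as far as the arm can. A call with a gripper value outside its range is refused whole. The fingers move at their own pace and stop on an object; FORCE is the grip in N (left out, the last holds). Time passes only in rows, so rows that do not move let the fingers close. It gives the time, the measured TCP pose, the force and the opening at its end, in the units of the state.
- robot.observe(): the state, without advancing time (a new reading comes with each control period).
- optics.snapshot(name): name is "scene" or "top"; returns a dict with "pixels" (480x640x3 uint8, red, green, blue), "vertical_fov" (degrees; the focal length in pixels is half the picture's height over the tangent of half this angle, whatever the lens; pixels are square), "cx", "cy" (the principal point, pixels), "dist_coeffs" ([k1, k2, p1, p2, k3] as OpenCV has them; the pictures are not rectified), "R" (3x3) and "t" (3): a world point X has camera coordinates R X + t. Camera axes: x right, y down, z forward; pixel columns grow to the right and rows downward; lengths in mm; the calibration is good to about 2 mm. A picture is of the moment at which its call begins. There is no depth.
- close_job(): hands the job in, once; it reports no verdict.
The state is a dict: "time": time; "q": joint angles; "joint_vel": joint speeds; "joint_efforts": joint torques, N m; "ee_pos": TCP position; "orientation": TCP orientation; "ft_force": force on the tool from outside, world axes, zero at the start; "moment": the same for the moment, N m; "finger_gap": finger opening in mm.
Only numpy, scipy, OpenCV 4.12 (cv2) and the standard library are available. Lean on these libraries where they do the work, as an engineer would, in place of code of your own. Each camera call takes 0.05 s, during which the arm holds its last target.

## Working session

There is one attempt and no reset: what is moved stays moved. The work goes in short steps, Python scripts to look and compute and a shell command to move; the robot and the scene stay as the last step left them, time stands still between calls to the robot, and variables do not carry over. Pictures are saved under pics/ and viewed, and the job is handed in when it is done.

```bash
ls; mkdir -p pics
python3 - <<'E'
from station import robot, optics
import cv2
print(robot.observe())
for n in("scene","top"):
    s=optics.snapshot(n); cv2.imwrite(f"pics/{n}0.png",s["pixels"][:,:,::-1]); print({k:v for k,v in s.items() if k!="pixels"})
E
```

```text
pics
{'time': 0.0, 'q': array([ 1.16078207,  0.33390315,  0.03983489,  1.46630121, -0.0133848 ,
        1.34330853, -0.05851408]), 'joint_vel': array([-1.91291712e-05, -1.31681046e-03, -1.10663983e-05,  3.04609373e-04,
        1.67058508e-03,  9.34729823e-04,  1.81908137e-04]), 'joint_efforts': array([ 6.93561396e-04, -6.56366873e+01,  1.33556485e+00, -4.03799379e+01,
       -5.97970630e-02,  4.48709540e-02,  2.02674842e-04]), 'ee_pos': array([ 198.63585938, -618.4060127 ,  229.64909794]), 'orientation': array([ 0.10932043, -0.10958072,  0.69915485, -0.69801404]), 'ft_force': array([-0.23991388,  0.20730769, -0.29773999]), 'moment': array([ 0.0215458 ,  0.00323217, -0.01954442]), 'finger_gap': 87.00910176556279}
{'vertical_fov': 53.41535277821671, 'cx': 313.8008733100852, 'cy': 238.49128675424194, 'dist_coeffs': array([-0.06652184,  0.        ,  0.        ,  0.        ,  0.        ]), 'R': array([[-0.65413288, -0.7562245 ,  0.01531957],
       [-0.5593159 ,  0.46997404, -0.6828544 ],
       [ 0.50919143, -0.45524599, -0.73039385]]), 't': array([353.58532828, 426.49433976, 862.85706914])}
{'vertical_fov': 51.635345237415656, 'cx': 310.96457909290336, 'cy': 247.44570303353896, 'dist_coeffs': array([-0.06424471,  0.        ,  0.        ,  0.        ,  0.        ]), 'R': array([[-0.02607628, -0.99964831,  0.00482436],
       [-0.98365672,  0.02479846, -0.17833816],
       [ 0.1781558 , -0.00939591, -0.98395743]]), 't': array([  15.35992827,  508.50379256, 1093.84586748])}
```

View pics/scene0.png

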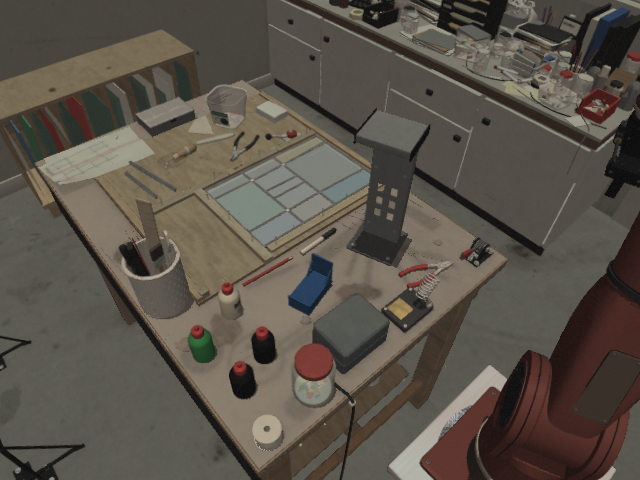

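View pics/top0.png

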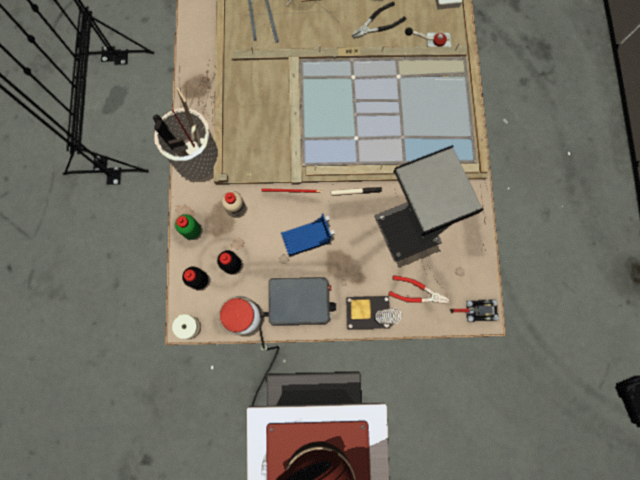

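The scene view shows the blue bracket at about (312,283), the cream bottle at (230,300), and the rack at (385,190). The top view has the bracket at (307,235), the cream bottle at (232,202), and the rack at (430,200). Next I'll measure them on enlarged crops.

```bash
cat > h.py <<'E'
import numpy as np, cv2
from station import robot, optics
def K(s):
    f=240/np.tan(np.radians(s["vertical_fov"]/2)); return np.array([[f,0,s["cx"]],[0,f,s["cy"]],[0,0,1]])
def ray(s,uv):
    n=cv2.undistortPoints(np.array(uv,float).reshape(-1,1,2),K(s),s["dist_coeffs"]).reshape(-1,2)
    d=np.c_[n,np.ones(len(n))]@s["R"]; return -s["R"].T@s["t"], d
def onz(s,uv,z):
    c,d=ray(s,uv); return c+d*((z-c[2])/d[:,2])[:,None]
def tri(s1,uv1,s2,uv2):
    P=[]
    for s,uv in((s1,uv1),(s2,uv2)):
        n=cv2.undistortPoints(np.array(uv,float).reshape(-1,1,2),K(s),s["dist_coeffs"]).reshape(-1,2); P.append((np.c_[s["R"],s["t"]],n.T))
    X=cv2.triangulatePoints(P[0][0],P[1][0],P[0][1],P[1][1]); return (X[:3]/X[3]).T
def proj(s,X):
    return cv2.projectPoints(np.array(X,float).reshape(-1,1,3),cv2.Rodrigues(s["R"])[0],s["t"],K(s),s["dist_coeffs"])[0].reshape(-1,2)
def crop(s,x0,y0,w,h,k,name):
    im=cv2.resize(s["pixels"][y0:y0+h,x0:x0+w,::-1],None,fx=k,fy=k,interpolation=cv2.INTER_CUBIC)
    for i in range(0,w,10): cv2.putText(im,str(x0+i),(i*k,8),0,.3,(255,255,255),1); cv2.line(im,(i*k,10),(i*k,16),(255,255,255),1)
    for i in range(0,h,10): cv2.putText(im,str(y0+i),(0,i*k+4),0,.3,(255,255,255),1); cv2.line(im,(20,i*k),(26,i*k),(255,255,255),1)
    cv2.imwrite("pics/"+name,im)
E
python3 - <<'E'
from h import *
s=optics.snapshot("scene");t=optics.snapshot("top")
crop(s,280,245,60,75,8,"b_s.png");crop(t,275,205,65,55,10,"b_t.png");crop(t,365,140,130,140,4,"r_t.png");crop(s,330,100,110,170,3,"r_s.png")
crop(s,210,270,50,60,8,"bo_s.png");
E
```

```text
(no output)
```

View pics/b_s.png

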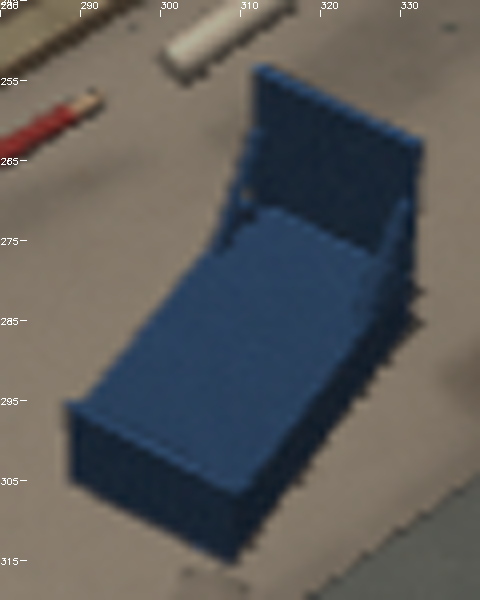

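View pics/b_t.png

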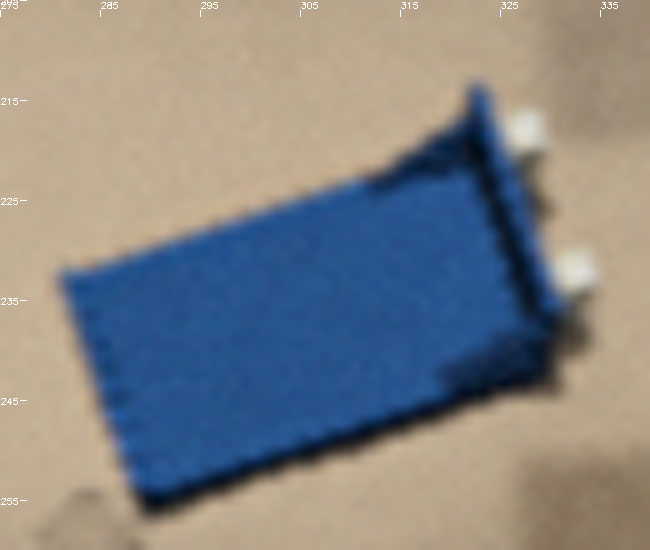

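View pics/r_t.png

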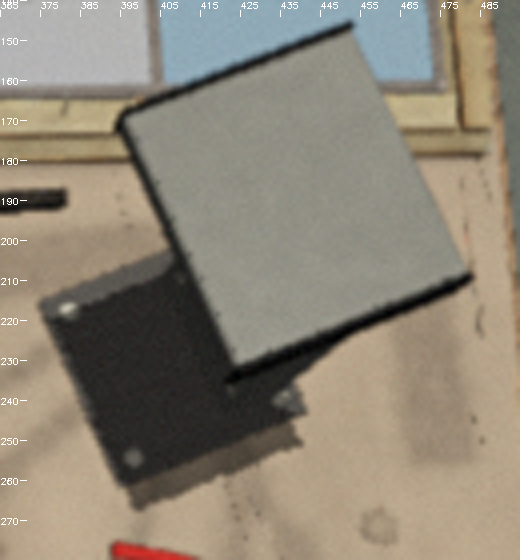

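View pics/r_s.png

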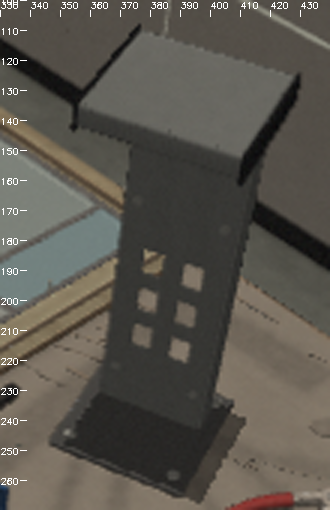

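View pics/bo_s.png

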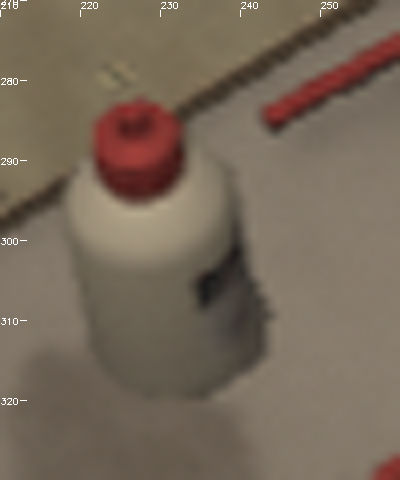

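Run:
```python
from h import *
np.set_printoptions(precision=1,suppress=True)
s=optics.snapshot("scene");t=optics.snapshot("top")
print("apron top z38 T",onz(t,[(281,232.3),(288.5,255.3)],38)); print("S",onz(s,[(287.5,295.3),(308.5,306.5)],38))
print("bottom S",onz(s,[(288,305.5),(308,315)],0))
print("plate top z86 T",onz(t,[(322.5,213.5),(330,236)],86)); print("S",onz(s,[(311.3,253.3),(331.7,262.7)],86))
print("tri",tri(t,[(281,232.3),(288.5,255.3),(322.5,213.5),(330,236)],s,[(287.5,295.3),(308.5,306.5),(311.3,253.3),(331.7,262.7)]))
print("foot T",onz(t,[(375,215),(396,261.5)],6)); print("foot S",onz(s,[(347.2,246.8),(392,266.7),(407.7,235)],6))
# hood lower front edge z334 : T
print("hood T",onz(t,[(394.5,169),(423,235)],334)); print("hood S",onz(s,[(354.5,142.5),(411,161.5)],334))
# panel front bottom at z6: scene left (362,231)? right
# slot grid by threshold
c=s["pixels"][170:230,365:402].astype(int)
g=c.sum(2)>300
n,l,st,ce=cv2.connectedComponentsWithStats(g.astype(np.uint8))
for i in range(1,n):
    if st[i,4]>12: print("slot",st[i],ce[i]+[365,170])
# bottle: cap
for nm,im,(x0,y0,w,h),z in(("T",t,(215,185,35,35),103),("S",s,(215,275,30,30),103)):
    hs=cv2.cvtColor(im["pixels"][y0:y0+h,x0:x0+w],cv2.COLOR_RGB2HSV)
    m=((hs[...,0]<8)|(hs[...,0]>172))&(hs[...,1]>130)&(hs[...,2]>60)
    n,l,st,ce=cv2.connectedComponentsWithStats(m.astype(np.uint8)); i=1+st[1:,4].argmax()
    print(nm,st[i],ce[i]+[x0,y0],onz(im,[ce[i]+[x0,y0]],95))
print("bottle foot S low edge",onz(s,[(231,320)],0))
```

```text
apron top z38 T [[547.7  71.   38. ]
 [493.   54.5  38. ]]
S [[547.6  73.5  38. ]
 [493.5  57.1  38. ]]
bottom S [[546.4  74.2  -0. ]
 [496.3  55.8   0. ]]
plate top z86 T [[578.1 -25.2  86. ]
 [526.2 -40.3  86. ]]
S [[577.4 -22.5  86. ]
 [525.9 -39.4  86. ]]
tri [[549.   71.6  34.5]
 [494.3  55.2  34.8]
 [579.6 -25.   82. ]
 [526.6 -40.3  84.6]]
foot T [[ 591.5 -154.5    6. ]
 [ 476.9 -198.9    6. ]]
foot S [[ 587.4 -154.1    6. ]
 [ 467.1 -193.6    6. ]
 [ 514.5 -306.1    6. ]]
hood T [[ 593.4 -146.   334. ]
 [ 473.4 -188.4  334. ]]
hood S [[ 587.8 -145.5  334. ]
 [ 470.4 -188.1  334. ]]
slot [ 0  0  5 15 58] [366.6 177.1]
slot [ 0 16  4  9 24] [366.1 189.6]
slot [13 16  6  5 19] [380.9 188.6]
slot [26 18  6  8 37] [393.6 192. ]
slot [11 27  6  6 27] [378.7 199.4]
slot [25 32  5  6 17] [391.9 204.6]
slot [22 43  6  7 34] [389.5 216.2]
T [10  7 11 11 90] [229.7 197.3] [[618.5 181.8  95. ]]
S [  7   8  11  12 105] [226.8 288.1] [[612.8 186.3  95. ]]
bottle foot S low edge [[598.5 198.1  -0. ]]
```

```bash
cat >> h.py <<'E'
from scipy.spatial.transform import Rotation as Ro
def rot(q): return Ro.from_quat([q[1],q[2],q[3],q[0]])
def target(head,tilt,sg=1):
    h,a=np.radians(head),np.radians(tilt); xb=np.array([np.cos(h),np.sin(h),0]); yb=np.array([-xb[1],xb[0],0])
    y=np.sin(a)*xb-np.cos(a)*np.array([0,0,1.]); z=sg*yb; return Ro.from_matrix(np.c_[np.cross(y,z),y,z])
E
python3 - <<'E'
from h import *
np.set_printoptions(precision=2,suppress=True)
s=optics.snapshot("scene");t=optics.snapshot("top")
o=robot.observe(); R=rot(o["orientation"]); print(R.as_matrix())
for sg in(1,-1):
    T=target(-72.5,35,sg); print(sg,np.degrees((T*R.inv()).as_rotvec()))
    T0=target(-72.5,0,sg); print("  no tilt",np.degrees((T0*R.inv()).as_rotvec()))
print("box top z?",[onz(t,[(269,279),(328,279),(328,323)],z).round() for z in(60,90)])
print("box S", [onz(s,[(313,324),(368,296),(387,332)],z).round() for z in (60,90)])
crop(s,365,175,45,55,10,"sl.png")
crop(s,345,105,90,60,8,"hood.png")
E
```

```text
[[-0.95 -0.    0.31]
 [-0.31  0.   -0.95]
 [ 0.   -1.   -0.  ]]
1 [-34.42  17.78  86.65]
  no tilt [-0.01 -0.01 89.69]
-1 [-17.83 -34.45 -87.24]
  no tilt [ -0.01   0.01 -90.31]
box top z? [array([[437.,  98.,  60.],
       [433., -34.,  60.],
       [336., -31.,  60.]]), array([[433.,  96.,  90.],
       [430., -33.,  90.],
       [335., -30.,  90.]])]
box S [array([[442.,  89.,  60.],
       [418., -52.,  60.],
       [327., -16.,  60.]]), array([[427., 102.,  90.],
       [404., -34.,  90.],
       [316.,   1.,  90.]])]
```

View pics/sl.png

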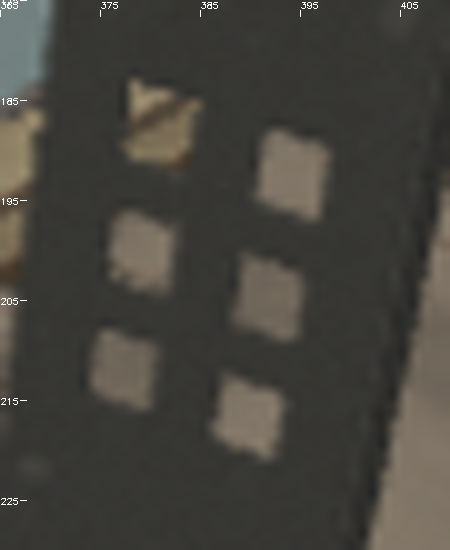

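View pics/hood.png

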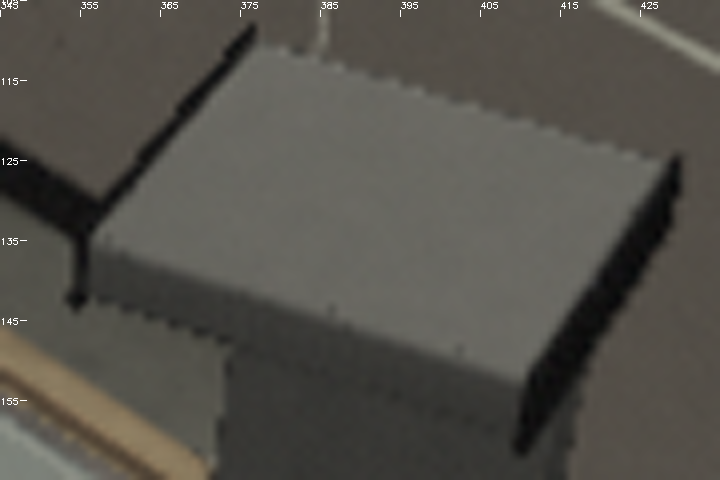

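Run:
```python
from h import *
np.set_printoptions(precision=1,suppress=True)
s=optics.snapshot("scene");t=optics.snapshot("top")
print(onz(s,[(386.7,196.2)],147))
a=onz(s,[(381,187.3),(394.3,192.5)],167); b=onz(s,[(379.4,200.2),(392,204.6)],127); print(a,b)
for o in [(558,-246.5)]:
    for h in(-70.2,):
        h=np.radians(h);x=np.array([np.cos(h),np.sin(h)]);y=np.array([-x[1],x[0]])
        P=[[*(np.array(o)+2*x+u*y),z] for z in(167,127,87) for u in(17,-17)]
        print(proj(s,P))
        F=[[*(np.array(o)+a*x+u*y),z] for a,u,z in((-75,62,6),(-75,-62,6),(-85,63,334),(-85,-63,334))]
        print(proj(s,F),proj(t,F))
```

```text
[[ 559.1 -246.4  147. ]]
[[ 576.1 -240.9  167. ]
 [ 542.7 -251.7  167. ]] [[ 574.2 -240.   127. ]
 [ 543.4 -252.2  127. ]]
[[381.9 187.3]
 [395.  192.1]
 [380.  199.7]
 [392.7 204.4]
 [378.2 211.4]
 [390.6 216.2]]
[[346.5 245.9]
 [390.8 264.3]
 [354.1 142.4]
 [411.1 161.6]] [[375.2 215.2]
 [395.2 262.6]
 [394.2 171.7]
 [422.9 237. ]]
```

```bash
python3 -m crank '[[0,0,0.04,0,0,0,1],[0,0,0.04,0,0,0,1],[0,0,0.04,0,0,0,1],[0,0,0.04,0,0,0,1],[0,0,0.04,0,0,0,1],[0.015,0.033,0.0025,-2.46,1.27,6.19,1],[0.015,0.033,0.0025,-2.46,1.27,6.19,1],[0.015,0.033,0.0025,-2.46,1.27,6.19,1],[0.015,0.033,0.0025,-2.46,1.27,6.19,1],[0.015,0.033,0.0025,-2.46,1.27,6.19,1],[0.015,0.033,0.0025,-2.46,1.27,6.19,1],[0.015,0.033,0.0025,-2.46,1.27,6.19,1],[0.015,0.033,0.0025,-2.46,1.27,6.19,1],[0.015,0.033,0.0025,-2.46,1.27,6.19,1],[0.015,0.033,0.0025,-2.46,1.27,6.19,1],[0.015,0.033,0.0025,-2.46,1.27,6.19,1],[0.015,0.033,0.0025,-2.46,1.27,6.19,1]]' 40
python3 - <<'E'
from h import *
o=robot.observe(); print(o["q"].round(2),np.degrees((target(-72.5,35)*rot(o["orientation"]).inv()).as_rotvec()).round(1))
E
```

```text
time: 1.92
ee_pos: [379.1, -220.7, 461.1]
orientation: [-0.388, 0.611, -0.31, 0.616]
ft_force: [1.0, -0.1, 0.2]
finger_gap: 87.1
[ 0.67 -0.34 -0.47  1.75  0.34  1.48  0.29] [-4.7  2.6 12. ]
```

```bash
python3 -m crank '[[0.011,0.022,-0.01,-2.4,1.3,6,1],[0.011,0.022,-0.02,-2.4,1.3,6,1],[0.011,0.022,-0.03,0,0,0,1],[0.011,0.022,-0.03,0,0,0,1],[0.011,0.022,-0.03,0,0,0,1],[0.011,0.022,-0.03,0,0,0,1],[0.011,0.022,-0.03,0,0,0,1],[0.011,0.022,-0.03,0,0,0,1],[0.011,0.022,-0.03,0,0,0,1],[0.011,0.022,-0.03,0,0,0,1],[0.011,0.022,-0.03,0,0,0,1],[0.011,0.022,-0.03,0,0,0,1],[0.011,0.020,-0.03,0,0,0,1],[0,0,0,0,0,0,1],[0,0,0,0,0,0,1]]'
python3 - <<'E'
from h import *
o=robot.observe(); print(o["q"].round(2),np.degrees((target(-72.5,35)*rot(o["orientation"]).inv()).as_rotvec()).round(1))
for n in("scene","top"): 
    s=optics.snapshot(n);cv2.imwrite(f"pics/{n}1.png",s["pixels"][:,:,::-1])
E
```

```text
time: 3.17
ee_pos: [520.7, 62.2, 97.8]
orientation: [-0.417, 0.67, -0.231, 0.569]
ft_force: [0.1, -0.7, 0.8]
finger_gap: 87.3
[ 0.19  0.45 -0.94  1.93  0.92  1.4  -0.83] [-0.1 -0.4  0.2]
```

View pics/scene1.png

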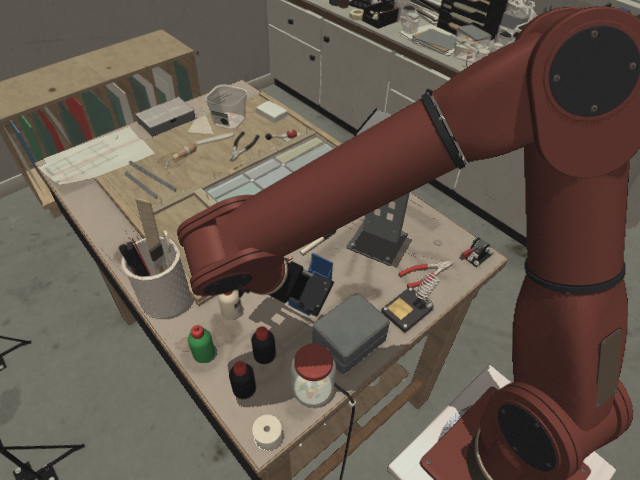

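View pics/top1.png

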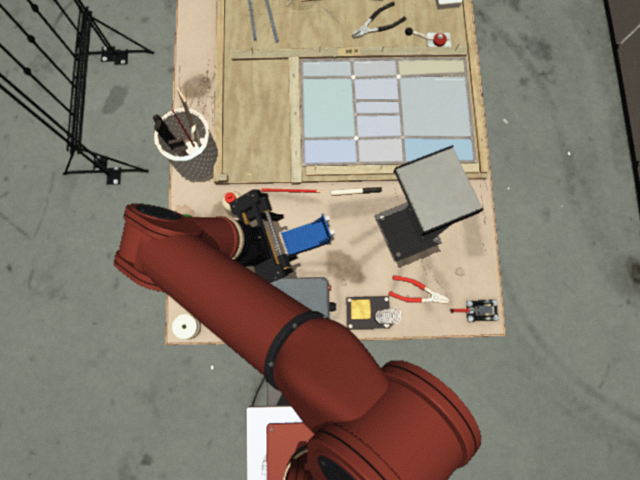

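Run:
```python
from h import *
np.set_printoptions(precision=1,suppress=True)
s=optics.snapshot("scene");t=optics.snapshot("top")
print(tri(t,[(150,212),(130,250),(325,225)],s,[(240,285),(215,220),(322,262)]))
print(onz(t,[(187,220)],103))
crop(s,200,230,140,100,5,"g1.png");crop(t,215,180,125,105,6,"g1t.png")
```

```text
[[488.9 261.6 332.3]
 [435.2 264.2 483. ]
 [553.2 -31.9  70.5]]
[[566.8 274.9 103. ]]
```

View pics/g1.png

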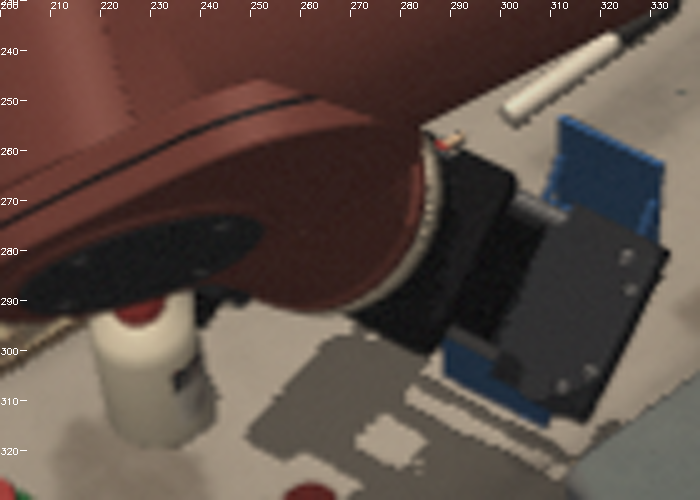

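View pics/g1t.png

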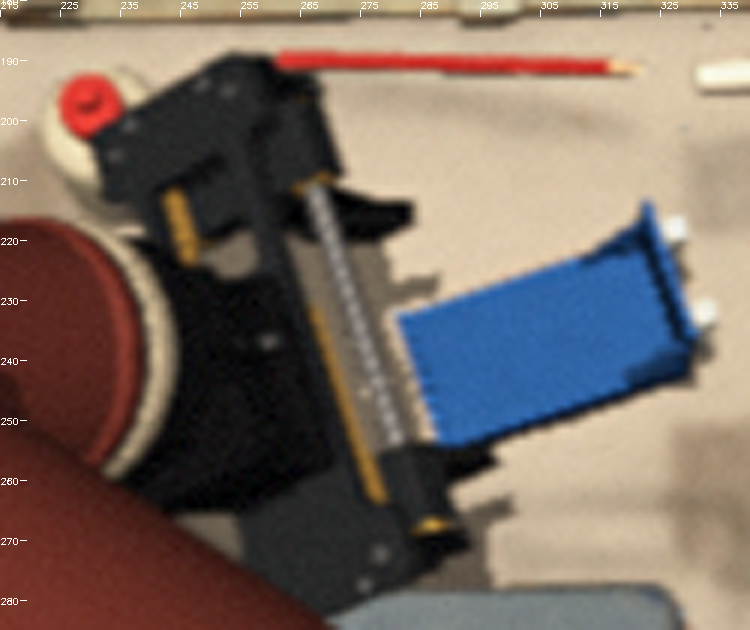

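Run:
```python
import cv2
im=cv2.imread("pics/scene0.png")[285:380,300:400]; cv2.imwrite("pics/box.png",cv2.resize(im,None,fx=6,fy=6,interpolation=2))
im=cv2.imread("pics/top0.png")[265:335,255:345]; cv2.imwrite("pics/boxt.png",cv2.resize(im,None,fx=6,fy=6,interpolation=2))
```

```text
(no output)
```

View pics/box.png

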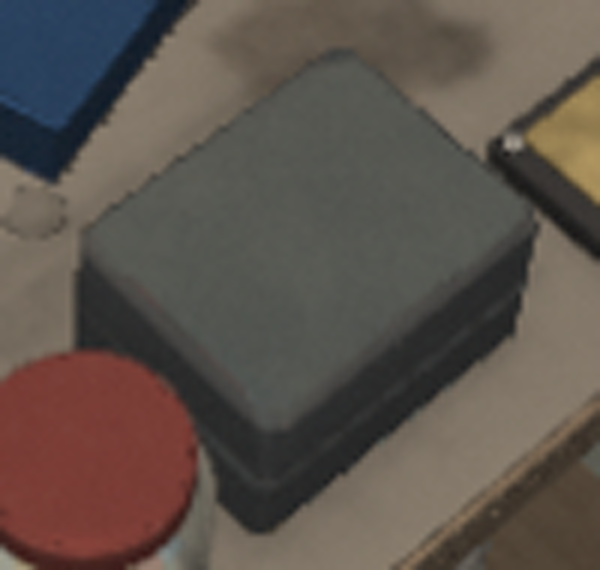

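View pics/boxt.png

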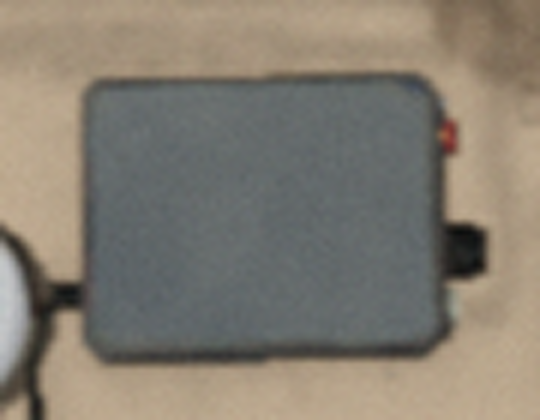

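Run:
```python
from h import *
np.set_printoptions(precision=1,suppress=True)
s=optics.snapshot("scene");t=optics.snapshot("top")
print(tri(t,[(269.5,278.5),(328,278),(328.5,324)],s,[(314,324),(356,293.5),(388.5,320.5)]))
c=onz(s,[(344,374)],0); print(c)
for z in(50,60,70,80): print(z,proj(s,[[c[0,0],c[0,1],z]]))
```

```text
[[434.4  95.1  75.7]
 [435.9 -32.9  66.7]
 [335.  -29.6  78.9]]
[[335.4  94.    0. ]]
50 [[345.6 362.3]]
60 [[345.9 359.9]]
70 [[346.2 357.4]]
80 [[346.6 354.9]]
```

Run:
```python
from h import *
np.set_printoptions(precision=1,suppress=True)
s=optics.snapshot("scene");t=optics.snapshot("top")
print(onz(t,[(262,190),(321,191.5),(331,192),(382,190)],5))
o=robot.observe();print(np.degrees((target(-72.5,0)*rot(o["orientation"]).inv()).as_rotvec()))
```

```text
[[ 661.1  117.4    5. ]
 [ 653.7  -26.1    5. ]
 [ 651.9  -50.4    5. ]
 [ 654.1 -175.     5. ]]
[33.4 10.5  0.5]
```

```bash
python3 -m crank '[[0.0028,-0.0083,0.004,6.68,2.1,0.1,1],[0.0028,-0.0083,0.002,6.68,2.1,0.1,1],[0.0028,-0.0083,0,6.68,2.1,0.1,1],[0.0028,-0.0083,0,6.68,2.1,0.1,1],[0.0028,-0.0083,0,6.68,2.1,0.1,1],[0,0,-0.02,0,0,0,1],[0,0,-0.02,0,0,0,1],[0,0,-0.02,0,0,0,1],[0,0,-0.01,0,0,0,1],[0,0,-0.009,0,0,0,1],[0,0,0,0,0,0,1]]'
python3 - <<'E'
from h import *
o=robot.observe(); print(o["q"].round(2),np.degrees((target(-72.5,0)*rot(o["orientation"]).inv()).as_rotvec()).round(1))
s=optics.snapshot("scene");t=optics.snapshot("top")
crop(s,250,220,140,120,5,"g2.png");crop(t,240,180,110,110,5,"g2t.png")
E
```

```text
time: 4.48
ee_pos: [534.9, 19.8, 26.5]
orientation: [-0.57, 0.572, -0.417, 0.417]
ft_force: [0.1, -0.1, -1.1]
finger_gap: 87.0
[ 0.71  0.51 -1.01  1.91  0.52  1.   -0.22] [ 0.1 -0.1 -0.2]
```

View pics/g2.png

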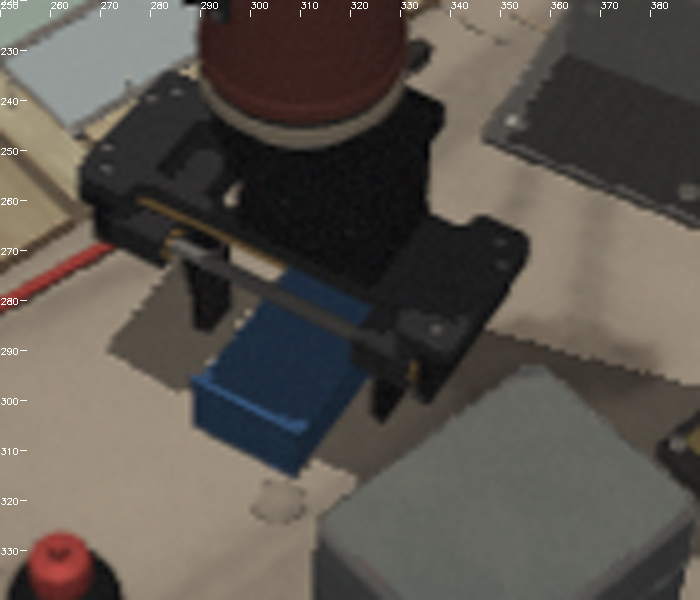

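View pics/g2t.png

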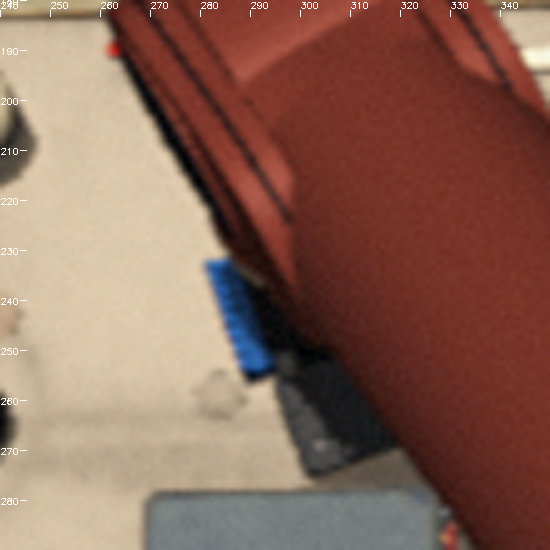

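```bash
python3 -m crank '[[0,0,-0.001,0,0,0,-1],[0,0,0,0,0,0,-1],[0,0,0,0,0,0,-1],[0,0,0,0,0,0,-1],[0,0,0,0,0,0,-1],[0,0,0,0,0,0,-1],[0,0,0,0,0,0,-1],[0,0,0,0,0,0,-1]]' 25
```

```text
time: 5.25
ee_pos: [535.7, 19.9, 26.5]
orientation: [-0.57, 0.571, -0.417, 0.418]
ft_force: [0.2, 0.0, 2.3]
finger_gap: 55.8
```

```bash
python3 -m crank '[[0,0,0.005,0,0,0,-1],[0,0,0.005,0,0,0,-1],[0.01,-0.005,0,0,0,0,-1],[0.01,-0.005,0,0,0,0,-1],[0.01,-0.005,0,0,0,0,-1],[0,0,-0.004,0,0,0,-1],[0,0,-0.004,0,0,0,-1],[0,0,-0.002,0,0,0,-1],[0,0,0,0,0,0,1],[0,0,0,0,0,0,1],[0,0,0,0,0,0,1],[0,0,0,0,0,0,1],[0,0,0.025,0,0,0,1],[0,0,0.03,0,0,0,1],[0,0,0.03,0,0,0,1],[-0.003,0.01,0,-6.68,-2.1,0,1],[-0.003,0.01,0,-6.68,-2.1,0,1],[-0.003,0.01,0,-6.68,-2.1,0,1],[-0.003,0.01,0,-6.68,-2.1,0,1],[-0.003,0.01,0,-6.68,-2.1,0,1]]'
python3 - <<'E'
from h import *
o=robot.observe(); print(o["q"].round(2),np.degrees((target(-72.5,35)*rot(o["orientation"]).inv()).as_rotvec()).round(1))
s=optics.snapshot("scene");t=optics.snapshot("top")
crop(s,250,220,140,120,5,"g3.png");crop(t,240,180,110,110,6,"g3t.png")
E
```

```text
time: 6.92
ee_pos: [551.4, 55.8, 113.3]
orientation: [-0.417, 0.67, -0.223, 0.572]
ft_force: [0.2, 0.6, -0.3]
finger_gap: 87.1
[ 0.17  0.46 -0.89  1.87  0.93  1.41 -0.78] [ 0.4  0.3 -0.1]
```

View pics/g3.png

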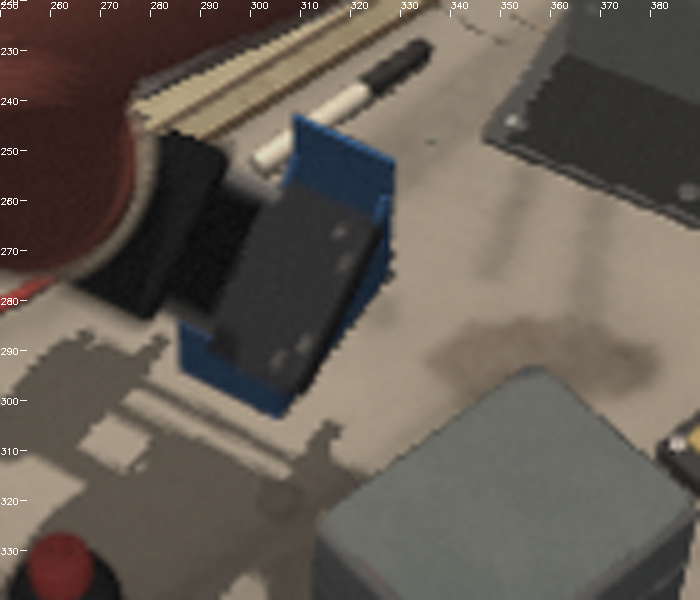

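View pics/g3t.png

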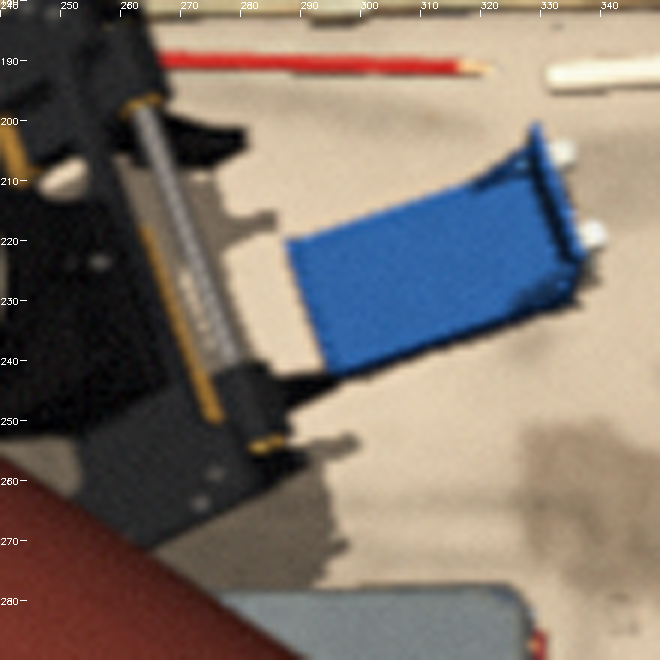

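Run:
```python
from h import *
np.set_printoptions(precision=1,suppress=True)
s=optics.snapshot("scene");t=optics.snapshot("top")
a=onz(t,[(286.8,220.3),(294,242.8)],38);b=onz(t,[(328.3,201),(336.3,224.5)],86);bs=onz(s,[(307,242.5),(327.3,252)],86)
print(a,a.mean(0),b,b.mean(0),bs,bs.mean(0))
for v in (a[0]-a[1],b[0]-b[1],bs[0]-bs[1]): print(np.degrees(np.arctan2(v[1],v[0])))
v=b.mean(0)-a.mean(0);print(np.degrees(np.arctan2(v[1],v[0])))
for tg in [(-72.5,40)]: print(target(*tg).as_matrix())
```

```text
[[576.   57.   38. ]
 [522.   41.2  38. ]] [549.   49.1  38. ] [[606.8 -39.1  86. ]
 [552.1 -55.3  86. ]] [579.5 -47.2  86. ] [[609.7 -36.8  86. ]
 [556.5 -53.5  86. ]] [583.1 -45.2  86. ]
16.284617954479604
16.3950307297215
17.431808039692505
-72.45575443309492
[[ 0.2  0.2  1. ]
 [-0.7 -0.6  0.3]
 [ 0.6 -0.8  0. ]]
```

```bash
python3 -m crank '[[0.0033,-0.0126,-0.0194,0,0,0,1],[0.0033,-0.0126,-0.0194,0,0,0,1],[0.0033,-0.0126,-0.0194,0,0,0,1],[0.0033,-0.0126,-0.0194,0,0,0,1],[0.0033,-0.0126,-0.0194,0,0,0,1],[0,0,0,0,0,0,1],[0,0,0,0,0,0,1],[0,0,0,0,0,0,-1],[0,0,0,0,0,0,-1],[0,0,0,0,0,0,-1],[0,0,0,0,0,0,-1],[0,0,0,0,0,0,-1],[0,0,0,0,0,0,-1],[0,0,0,0,0,0,-1]]' 60
python3 - <<'E'
from h import *
o=robot.observe(); print(o["q"].round(2),o["ft_force"].round(1),np.degrees((target(-72.5,35)*rot(o["orientation"]).inv()).as_rotvec()).round(1))
s=optics.snapshot("scene");t=optics.snapshot("top")
crop(s,250,210,140,120,5,"g4.png");crop(t,240,180,110,110,6,"g4t.png")
E
```

```text
time: 8.28
ee_pos: [567.4, -7.9, 14.6]
orientation: [-0.418, 0.671, -0.226, 0.569]
ft_force: [0.7, 0.3, 0.3]
finger_gap: 55.8
[ 0.22  0.58 -0.79  1.95  1.08  1.25 -0.84] [0.7 0.3 0.3] [ 0.1 -0.1 -0.1]
```

View pics/g4.png

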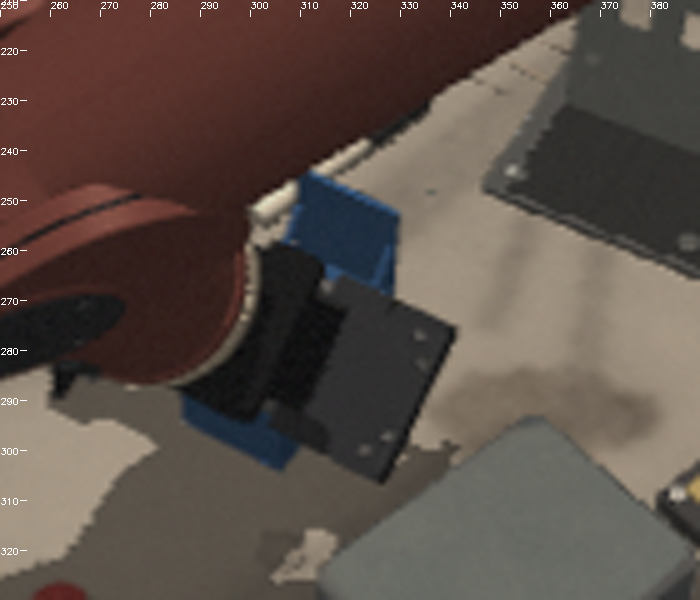

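View pics/g4t.png

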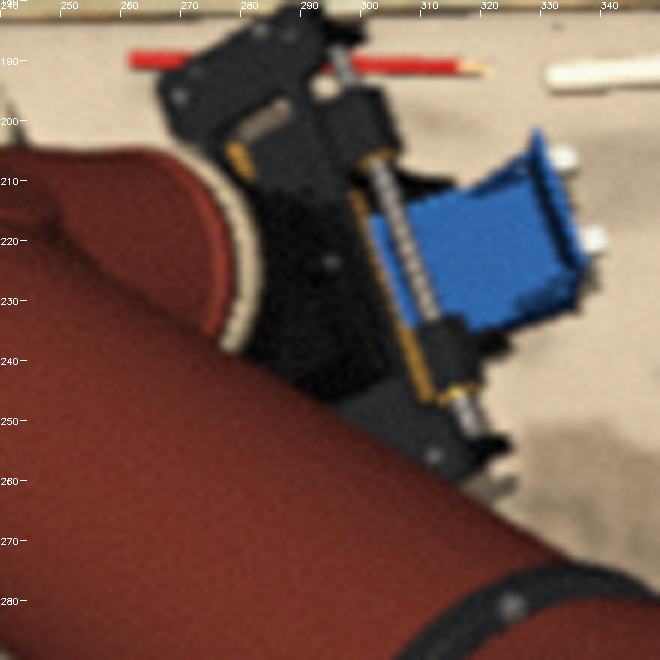

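```bash
python3 -m crank '[[0,0,0.015,0,0,0,-1],[0,0,0.025,0,0,0,-1],[0,0,0.025,0,0,0,-1],[0,0,0.025,0,0,0,-1],[0,0,0.015,0,0,0,-1],[-0.0063,-0.02,0,0,0,0.4,-1],[-0.0063,-0.02,0,0,0,0.4,-1],[-0.0063,-0.02,0,0,0,0.4,-1],[-0.0063,-0.02,0,0,0,0.4,-1],[-0.0063,-0.02,0,0,0,0.4,-1],[-0.0063,-0.02,0,0,0,0.3,-1],[0,-0.02,0,0,0,0,-1],[0,-0.02,0,0,0,0,-1],[0,0,0,0,0,0,-1],[0,0,0,0,0,0,-1],[0,0,0,0,0,0,-1]]'
python3 - <<'E'
from h import *
o=robot.observe(); print(o["q"].round(2),o["ft_force"].round(1),np.degrees((target(-70.2,35)*rot(o["orientation"]).inv()).as_rotvec()).round(2),o["ee_pos"])
s=optics.snapshot("scene");t=optics.snapshot("top")
cv2.imwrite("pics/scene5.png",s["pixels"][:,:,::-1])
crop(s,320,150,90,100,7,"g5.png");crop(t,320,180,110,110,6,"g5t.png")
E
```

```text
time: 9.72
ee_pos: [528.9, -167.5, 118.9]
orientation: [-0.429, 0.675, -0.213, 0.561]
ft_force: [0.2, 1.0, -3.6]
finger_gap: 55.5
[ 0.61  0.22 -0.82  2.08  0.92  1.05 -0.39] [ 0.2  1.  -3.6] [ 0.11 -0.17 -0.1 ] [ 528.93314324 -167.52056642  118.88683804]
```

View pics/scene5.png

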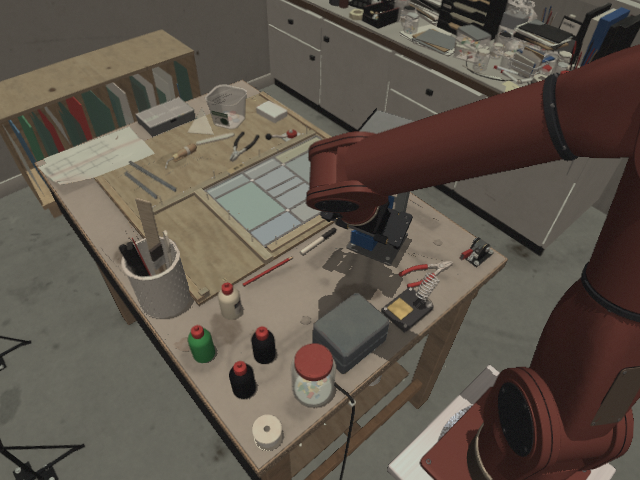

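View pics/g5.png

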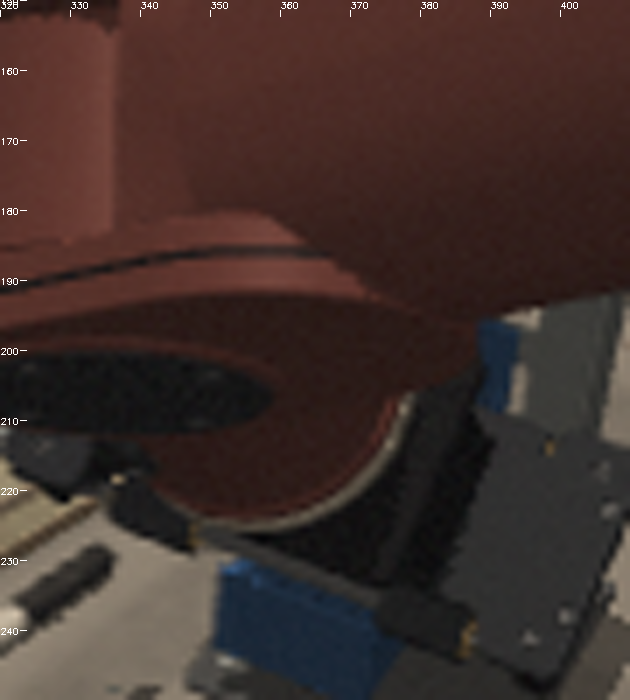

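View pics/g5t.png

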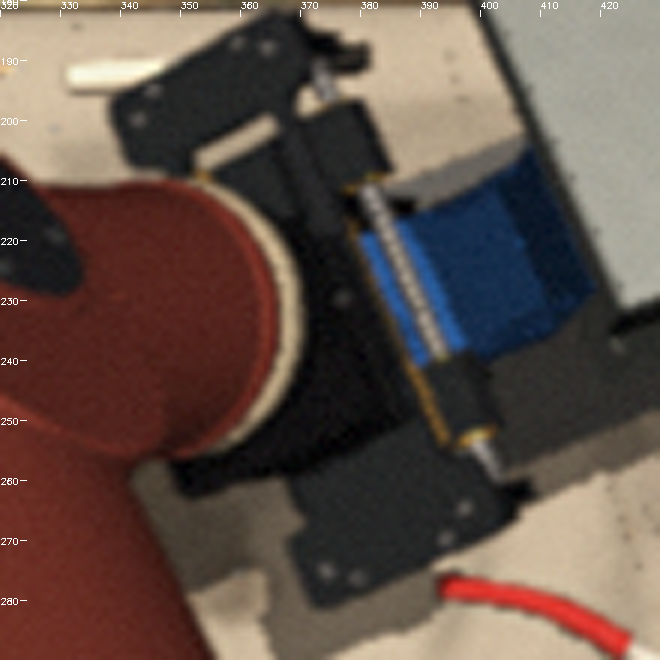

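```bash
cat >> h.py <<'E'
def brk(o,head):
    h=np.radians(head);x=np.array([np.cos(h),np.sin(h),0]);y=np.array([-x[1],x[0],0])
    m=o["ee_pos"]-7.0*x; m[2]=o["ee_pos"][2]-14.6
    return m,x,y
E
python3 - <<'E'
from h import *
np.set_printoptions(precision=1,suppress=True)
s=optics.snapshot("scene");t=optics.snapshot("top")
o=robot.observe(); m,x,y=brk(o,-70.2)
P=lambda a,b,c: m+a*x+b*y+[0,0,c]
pts=[P(-54,28,38),P(-54,-28,38),P(-54,28,0),P(-54,-28,0)]
print("S",proj(s,pts)); print("T",proj(t,pts)); print("plate top T",proj(t,[P(46,28,86),P(46,-28,86)]),"S",proj(s,[P(46,28,86),P(46,-28,86)]))
crop(s,345,222,40,30,16,"g6.png")
seat=np.array([558,-246,0]); d=m-seat; print("mid rel rack x,y",d@x,d@y,m[2])
E
```

```text
S [[349.9 230.9]
 [372.4 240. ]
 [348.7 242.2]
 [370.7 251.3]]
T [[359.2 225.8]
 [369.3 250.1]
 [357.5 229.6]
 [367.2 253.1]]
plate top T [[406.8 203.3]
 [417.7 228.3]] S [[370.5 189.6]
 [392.8 197.8]]
mid rel rack x,y -90.94205935331573 -0.09090308166813443 104.5415681936481
```

View pics/g6.png

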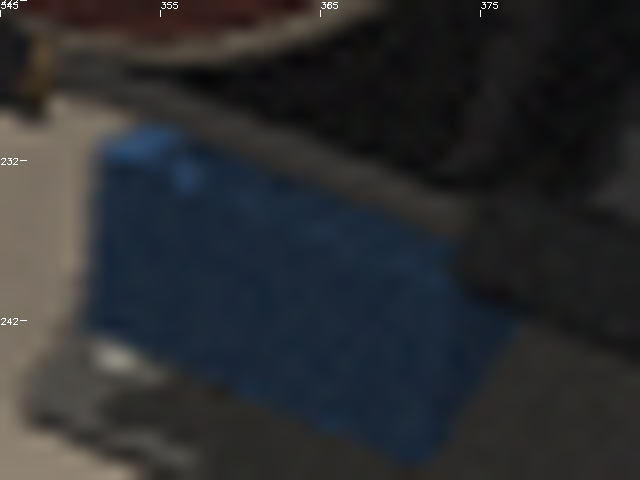

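```bash
python3 -m crank '[[0.004,-0.004,0,0,0,0,-1],[0.0032,-0.007,0,0,0,0,-1],[0.002,-0.007,0,0,0,0,-1],[0.0017,-0.0047,0,0,0,0,-1],[0.0017,-0.0047,0,0,0,0,-1],[0.001,-0.0028,0,0,0,0,-1],[0.001,-0.0028,0,0,0,0,-1],[0,0,0,0,0,0,-1]]'
python3 - <<'E'
from h import *
o=robot.observe(); m,x,y=brk(o,-70.2); d=m-np.array([558,-246,0]);print(d@x+50,d@y,m[2],o["ft_force"].round(1),o["moment"].round(2))
s=optics.snapshot("scene");t=optics.snapshot("top")
crop(s,350,150,70,100,7,"g7.png");crop(t,330,180,110,90,7,"g7t.png")
E
```

```text
time: 10.58
ee_pos: [543.9, -201.7, 119.3]
orientation: [-0.429, 0.675, -0.213, 0.561]
ft_force: [-0.2, 0.6, -2.8]
finger_gap: 55.5
-3.4724770051969713 1.7057157600675854 104.6931236237626 [-0.2  0.6 -2.8] [1.04 0.24 0.01]
```

View pics/g7.png

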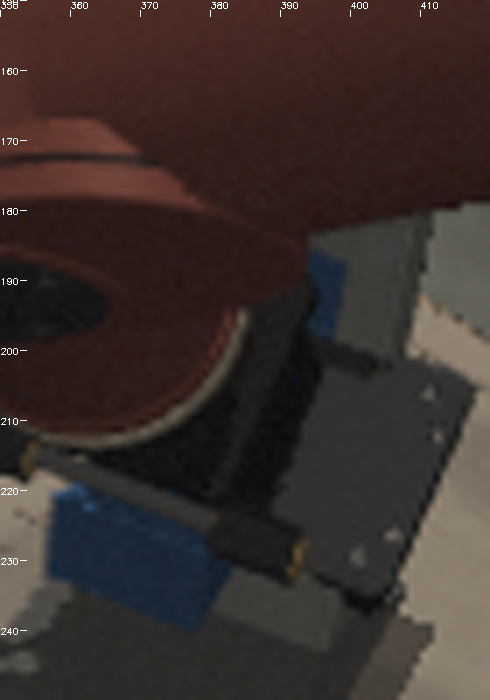

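View pics/g7t.png

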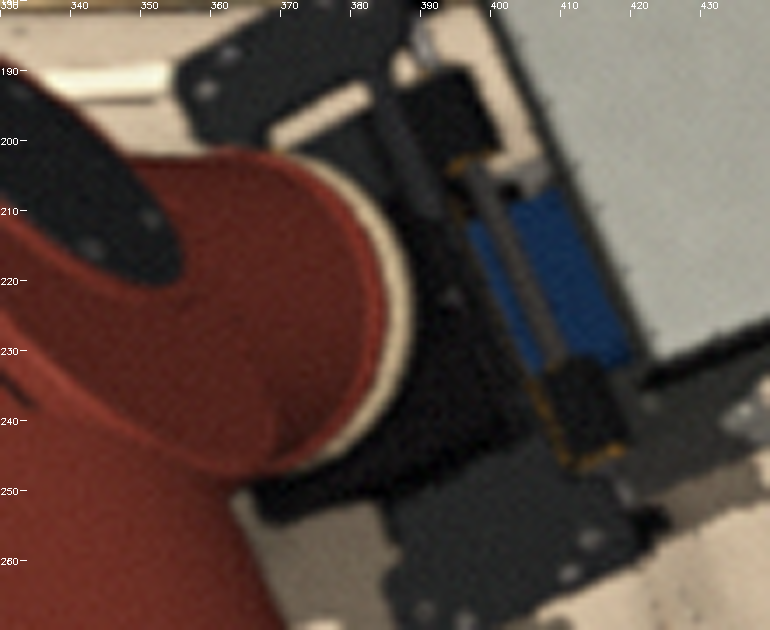

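```bash
python3 -m crank '[[0.0007,-0.0019,0,0,0,0,-1],[0.0007,-0.0019,0,0,0,0,-1],[0,0,0,0,0,0,-1]]'; python3 -m crank '[[0.0007,-0.0019,0,0,0,0,-1],[0,0,0,0,0,0,-1],[0,0,0,0,0,0,-1]]'
```

```text
time: 10.93
ee_pos: [544.6, -202.1, 118.8]
orientation: [-0.43, 0.676, -0.213, 0.56]
ft_force: [-11.9, 13.0, 4.7]
finger_gap: 55.6
time: 11.18
ee_pos: [544.7, -202.2, 118.4]
orientation: [-0.431, 0.676, -0.213, 0.559]
ft_force: [-18.8, 22.1, 8.8]
finger_gap: 55.4
```

```bash
python3 -m crank '[[-0.002,0.0012,0,0,0,0,-1],[0,0,0,0,0,0,-1],[0,0,0,0,0,0,-1]]'
python3 - <<'E'
from h import *
np.set_printoptions(precision=1,suppress=True)
o=robot.observe(); m,x,y=brk(o,-70.2); d=m-np.array([558,-246,0]);print(d@x+50,d@y,m[2],o["ft_force"]@x,o["ft_force"]@y,o["moment"].round(2),np.degrees((target(-70.2,35)*rot(o["orientation"]).inv()).as_rotvec()))
E
```

```text
time: 11.43
ee_pos: [544.2, -202.3, 118.8]
orientation: [-0.431, 0.675, -0.212, 0.56]
ft_force: [-6.4, 12.2, 1.0]
finger_gap: 55.6
-2.8077455179410578 1.7985606544967236 104.22637466230661 -13.69549235220795 -1.9230693314275413 [2.7 1.1 0. ] [ 0.  -0.2 -0.3]
```

```bash
python3 -m crank '[[0,0,-0.002,0,0,0,-1],[0,0,-0.002,0,0,0,-1],[0,0,-0.002,0,0,0,-1],[0,0,0,0,0,0,-1]]'; python3 -m crank '[[0,0,-0.002,0,0,0,-1],[0,0,-0.002,0,0,0,-1],[0,0,0,0,0,0,-1]]'
```

```text
time: 11.77
ee_pos: [544.9, -202.1, 113.4]
orientation: [-0.431, 0.675, -0.212, 0.56]
ft_force: [-6.4, 13.2, 4.9]
finger_gap: 55.6
time: 12.02
ee_pos: [545.1, -202.0, 109.6]
orientation: [-0.431, 0.675, -0.212, 0.56]
ft_force: [-5.6, 13.3, 4.7]
finger_gap: 55.9
```

```bash
python3 -m crank '[[0,0,-0.002,0,0,0,-1],[0,0,-0.002,0,0,0,-1],[0,0,0,0,0,0,-1]]'; python3 -m crank '[[0,0,-0.0015,0,0,0,-1],[0,0,-0.0015,0,0,0,-1],[0,0,0,0,0,0,-1]]'
```

```text
time: 12.27
ee_pos: [545.3, -201.9, 105.6]
orientation: [-0.431, 0.675, -0.211, 0.56]
ft_force: [-5.1, 13.5, 3.3]
finger_gap: 55.5
time: 12.52
ee_pos: [545.3, -201.9, 103.7]
orientation: [-0.431, 0.675, -0.211, 0.56]
ft_force: [-10.9, 18.2, 12.7]
finger_gap: 55.7
```

```bash
python3 -m crank '[[0,0,-0.002,0,0,0,-1],[0,0,-0.001,0,0,0,-1],[0,0,0,0,0,0,-1]]'
python3 - <<'E'
from h import *
np.set_printoptions(precision=2,suppress=True)
o=robot.observe(); m,x,y=brk(o,-70.2); d=m-np.array([558,-246,0]);print(d@x+50,d@y,m[2],o["ft_force"]@x,o["ft_force"]@y,o["moment"],np.degrees((target(-70.2,35)*rot(o["orientation"]).inv()).as_rotvec()))
E
```

```text
time: 12.77
ee_pos: [545.4, -201.8, 102.1]
orientation: [-0.43, 0.675, -0.21, 0.561]
ft_force: [-19.6, 21.7, 28.5]
finger_gap: 55.4
-2.8546609692308067 3.1505430331081143 87.48798235569463 -27.046321535477986 -11.043306609715577 [ 0.79  2.22 -1.32] [ 0.24  0.01 -0.36]
```

```bash
python3 -m crank '[[-0.001,0.001,0.003,0,0,0,-1],[-0.0005,0.001,0,0,0,0,-1],[0,0,0,0,0,0,-1]]'; python3 -m crank '[[-0.001,0.0028,0,0,0,0,-1],[-0.0007,0.002,0,0,0,0,-1],[0,0,0,0,0,0,-1]]'
python3 - <<'E'
from h import *
np.set_printoptions(precision=2,suppress=True)
o=robot.observe(); m,x,y=brk(o,-70.2); d=m-np.array([558,-246,0]);print(d@x+50,d@y,m[2],o["ft_force"]@x,o["ft_force"]@y,o["moment"])
E
```

```text
time: 13.02
ee_pos: [543.1, -202.5, 102.7]
orientation: [-0.43, 0.675, -0.212, 0.561]
ft_force: [-2.8, 7.8, 4.0]
finger_gap: 55.7
time: 13.27
ee_pos: [542.1, -201.3, 103.7]
orientation: [-0.428, 0.675, -0.212, 0.562]
ft_force: [9.7, -10.6, -3.5]
finger_gap: 55.9
-4.465314111401753 0.2043496190705838 89.05652720981496 13.234558533511915 5.55414837744385 [-0.2  -1.11  1.28]
```

```bash
python3 -m crank '[[0.001,-0.0028,0,0,0,0,-1],[0.0005,-0.0014,-0.002,0,0,0,-1],[0,0,0,0,0,0,-1]]'; python3 -m crank '[[0,0,0,0,0,0,-0.5],[0,0,0,0,0,0,0.2],[0,0,0,0,0,0,0.7],[0,0,0,0,0,0,1],[0,0,0,0,0,0,1],[0,0,0,0,0,0,1]]'
```

```text
time: 13.52
ee_pos: [542.6, -202.7, 102.1]
orientation: [-0.428, 0.676, -0.212, 0.562]
ft_force: [-10.9, 10.1, 18.1]
finger_gap: 55.7
time: 14.02
ee_pos: [542.1, -203.4, 100.2]
orientation: [-0.429, 0.675, -0.213, 0.561]
ft_force: [0.6, 0.7, -0.4]
finger_gap: 74.6
```

```bash
python3 -m crank '[[0,0,0,0,0,0,1],[0,0,0,0,0,0,1],[-0.002,0.0054,0.0082,0,0,0,1],[-0.005,0.0135,0.02,0,0,0,1],[-0.007,0.0195,0.0295,0,0,0,1],[-0.007,0.0195,0.0295,0,0,0,1],[-0.006,0.025,0.025,0,0,0,1],[-0.005,0.032,0.015,0,0,0,1],[0,0.035,0.01,0,0,0,1],[0,0.035,0.01,0,0,0,1],[0,0.035,0,0,0,0,1]]'
python3 - <<'E'
from h import *
o=robot.observe();print(o["q"].round(2))
s=optics.snapshot("scene");t=optics.snapshot("top")
cv2.imwrite("pics/scene8.png",s["pixels"][:,:,::-1])
crop(s,340,120,80,110,7,"g8.png");crop(t,350,160,110,110,6,"g8t.png")
E
```

```text
time: 14.93
ee_pos: [510.3, 19.0, 250.8]
orientation: [-0.429, 0.674, -0.212, 0.562]
ft_force: [0.2, 0.6, -1.3]
finger_gap: 86.9
[ 0.43  0.13 -1.03  1.87  0.71  1.43 -0.45]
```

View pics/scene8.png

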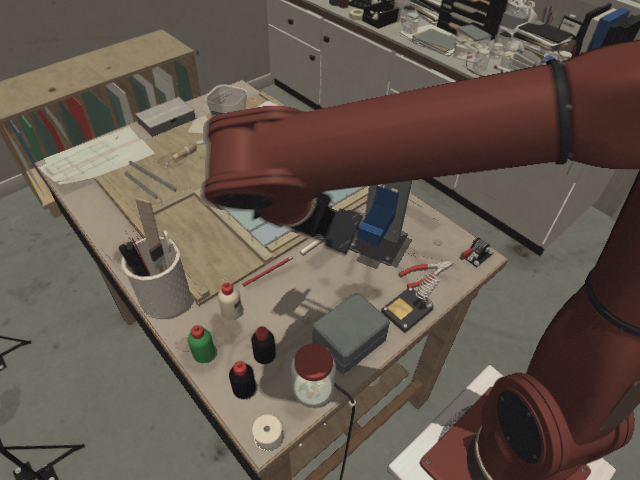

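View pics/g8.png

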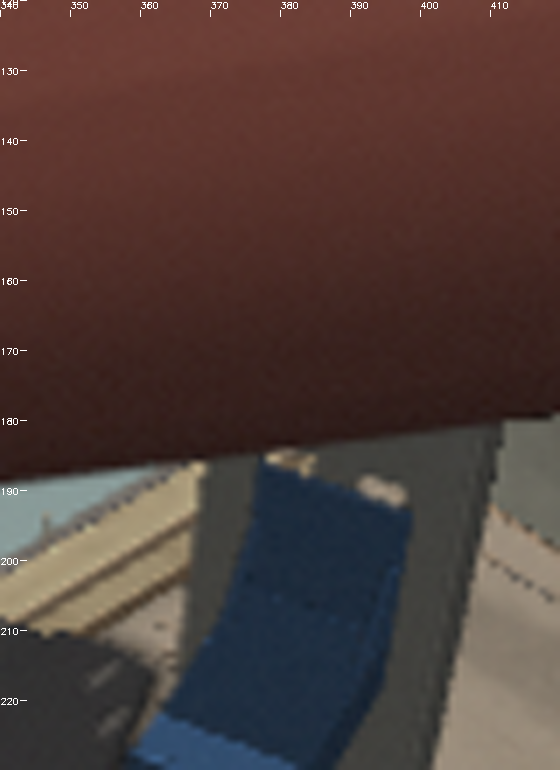

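View pics/g8t.png

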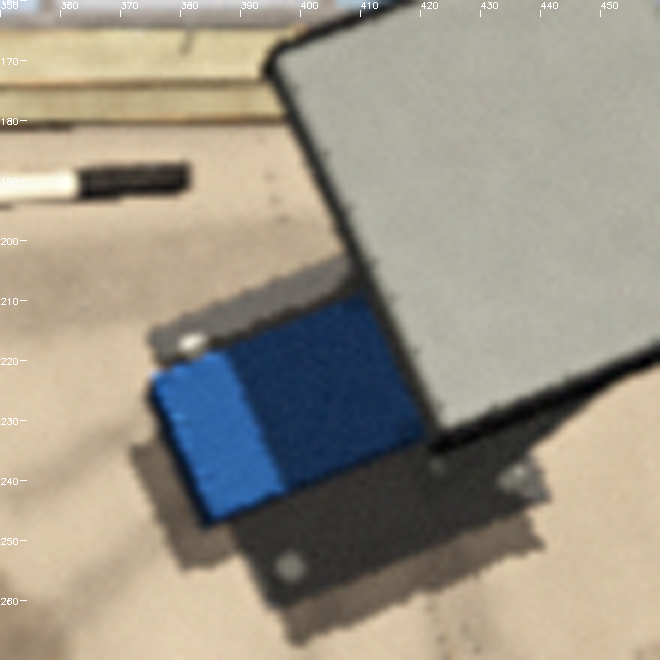

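Run:
```python
from h import *
np.set_printoptions(precision=1,suppress=True)
s=optics.snapshot("scene");t=optics.snapshot("top")
print(tri(t,[(229.7,197.3)],s,[(226.8,288.1)]))
h=np.radians(-70.2);x=np.array([np.cos(h),np.sin(h),0]);y=np.array([-x[1],x[0],0]);o=np.array([557,-243.3,0])
P=lambda a,b,c:o+a*x+b*y+[0,0,c]
print("home pred T",proj(t,[P(-104,28,128),P(-104,-28,128)]),"obs 374.5,222.5 384,247")
print("plate top S",proj(s,[P(-4,28,176),P(-4,-28,176),P(-104,28,128),P(-104,-28,128)]))
for nm,uv in (("green",(184,220)),("blk1",(226,256)),("blk2",(189,271))): print(nm,onz(t,[uv],103))
# bottle silhouette in S: predicted axis points
for b in [(616,184)]: print(proj(s,[[*b,103],[*b,82],[*b,0]]),proj(t,[[*b,103],[*b,82],[*b,0]]))
crop(t,210,180,45,45,14,"bo_t.png")
```

```text
[[621.1 183.1  84.2]]
home pred T [[374.9 221. ]
 [384.9 244.9]] obs 374.5,222.5 384,247
plate top S [[376.5 185.1]
 [398.3 193. ]
 [356.7 225. ]
 [378.6 233.8]]
green [[567.  281.6 103. ]]
blk1 [[484.1 188.1 103. ]]
blk2 [[453.2 268.5 103. ]]
[[226.4 284.3]
 [227.6 290.3]
 [231.8 311.8]] [[228.2 197.4]
 [229.6 200. ]
 [234.9 209.2]]
```

View pics/bo_t.png

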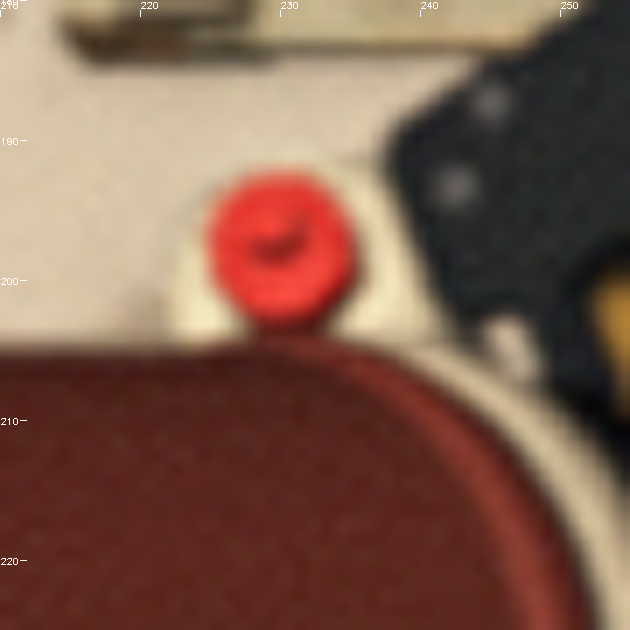

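Run:
```python
from h import *
s=optics.snapshot("scene")
crop(s,350,180,60,75,8,"g9.png")
```

```text
(no output)
```

View pics/g9.png

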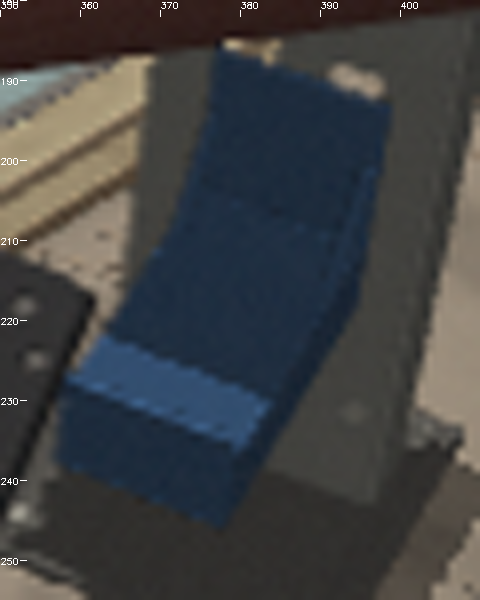

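Run:
```python
from h import *
np.set_printoptions(precision=1,suppress=True)
s=optics.snapshot("scene");t=optics.snapshot("top")
print("rim tri right edge/centre",tri(t,[(181,134)],s,[(152,252)]))
print(onz(t,[(181,134),(208,134),(181,160)],110)); print("base",onz(s,[(168,318)],0), onz(s,[(152,252),(186,258)],110))
```

```text
rim tri right edge/centre [[742.9 277.3 165.2]]
[[766.7 291.6 110. ]
 [764.7 229.9 110. ]
 [704.2 289.9 110. ]]
base [[695.3 305.4  -0. ]] [[795.7 264.1 110. ]
 [730.5 214.2 110. ]]
```

Run:
```python
from h import *
o=robot.observe();print(np.degrees((target(-90,0)*rot(o["orientation"]).inv()).as_rotvec()).round(2))
```

```text
[ 34.81   5.87 -19.24]
```

```bash
python3 -m crank '[[0.0176,0.0273,0,5.8,0.98,-3.2,1],[0.0176,0.0273,0,5.8,0.98,-3.2,1],[0.0176,0.0273,-0.01,5.8,0.98,-3.2,1],[0.0176,0.0273,-0.02,5.8,0.98,-3.2,1],[0.0176,0.0273,-0.02,5.8,0.98,-3.2,1],[0.0176,0.0275,-0.02,5.8,0.98,-3.2,1],[0,0,-0.03,0,0,0,1],[0,0,-0.02,0,0,0,1],[0,0,0,0,0,0,1],[0,0,0,0,0,0,1]]'
python3 - <<'E'
from h import *
o=robot.observe();print(o["q"].round(2),np.degrees((target(-90,0)*rot(o["orientation"]).inv()).as_rotvec()).round(2))
s=optics.snapshot("scene");t=optics.snapshot("top")
crop(s,170,210,120,120,6,"h1.png");crop(t,160,140,120,120,5,"h1t.png")
E
```

```text
time: 16.12
ee_pos: [615.5, 179.4, 127.0]
orientation: [-0.5, 0.5, -0.5, 0.5]
ft_force: [-0.4, -0.2, 1.0]
finger_gap: 86.6
[ 0.35  0.58 -0.97  1.57  0.49  1.26 -0.7 ] [ 0.04 -0.03 -0.03]
```

View pics/h1.png

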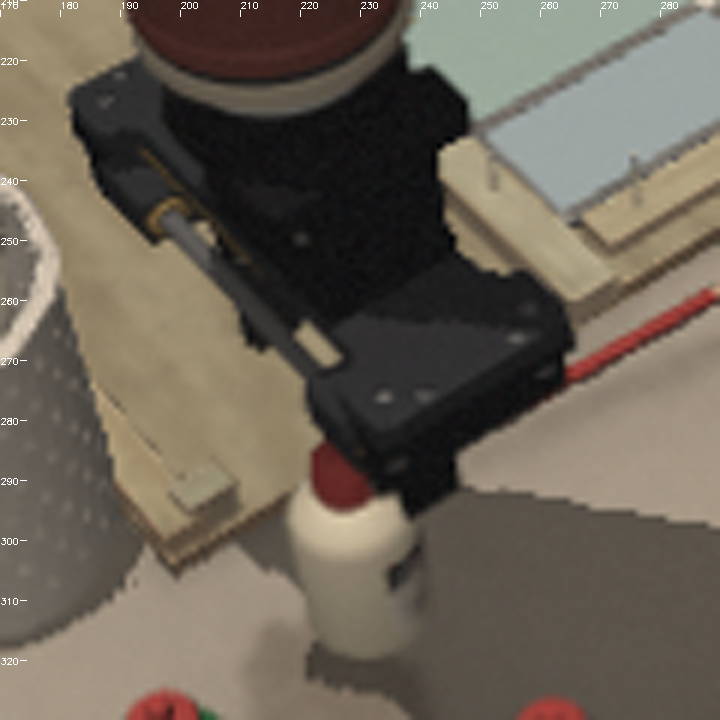

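View pics/h1t.png

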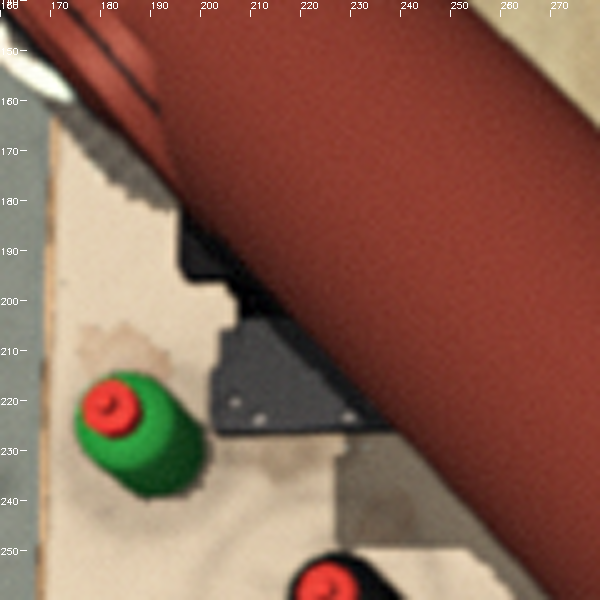

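Run:
```python
from h import *
s=optics.snapshot("scene");cv2.imwrite("pics/scene10.png",s["pixels"][:,:,::-1])
t=optics.snapshot("top");cv2.imwrite("pics/top10.png",t["pixels"][:,:,::-1])
```

```text
(no output)
```

View pics/scene10.png

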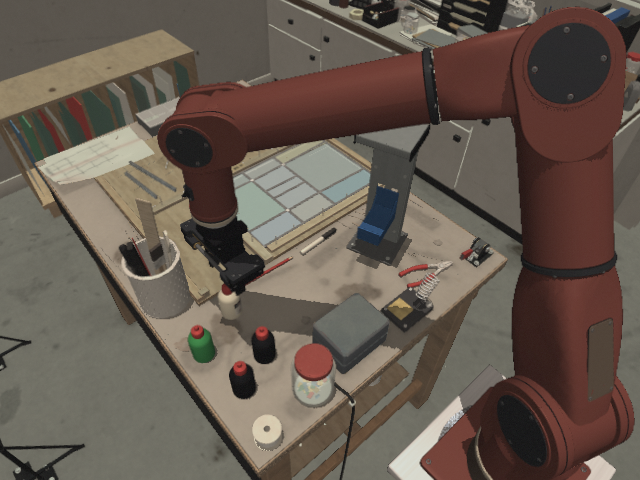

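View pics/top10.png

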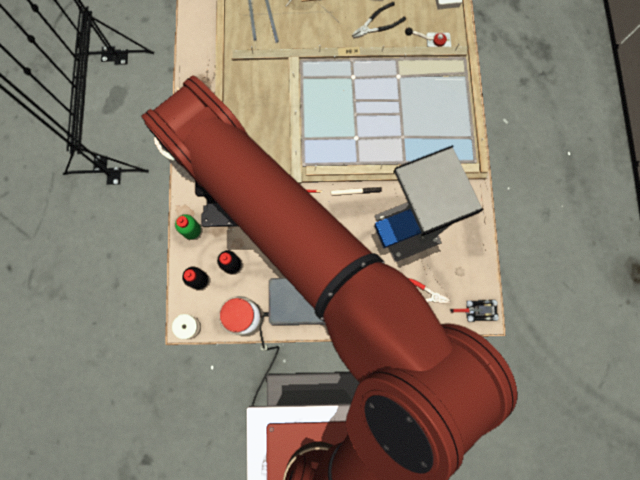

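```bash
python3 -m crank '[[0,0.001,-0.018,0,0,0,1],[0,0.001,-0.018,0,0,0,1],[0,0.001,-0.018,0,0,0,1],[0,0,-0.012,0,0,0,1],[0,0,-0.006,0,0,0,1],[0,0,0,0,0,0,1],[0,0,0,0,0,0,1],[0,0,0,0,0,0,-1],[0,0,0,0,0,0,-1],[0,0,0,0,0,0,-1],[0,0,0,0,0,0,-1],[0,0,0,0,0,0,-1],[0,0,0,0,0,0,-1],[0,0,0,0,0,0,-1],[0,0,0,0,0,0,-1]]' 12
```

```text
time: 17.57
ee_pos: [616.3, 183.9, 55.8]
orientation: [0.501, -0.5, 0.499, -0.5]
ft_force: [2.3, 0.6, 0.9]
finger_gap: 47.7
```

Run:
```python
from h import *
s=optics.snapshot("scene")
crop(s,170,210,120,120,6,"h2.png")
```

```text
(no output)
```

View pics/h2.png

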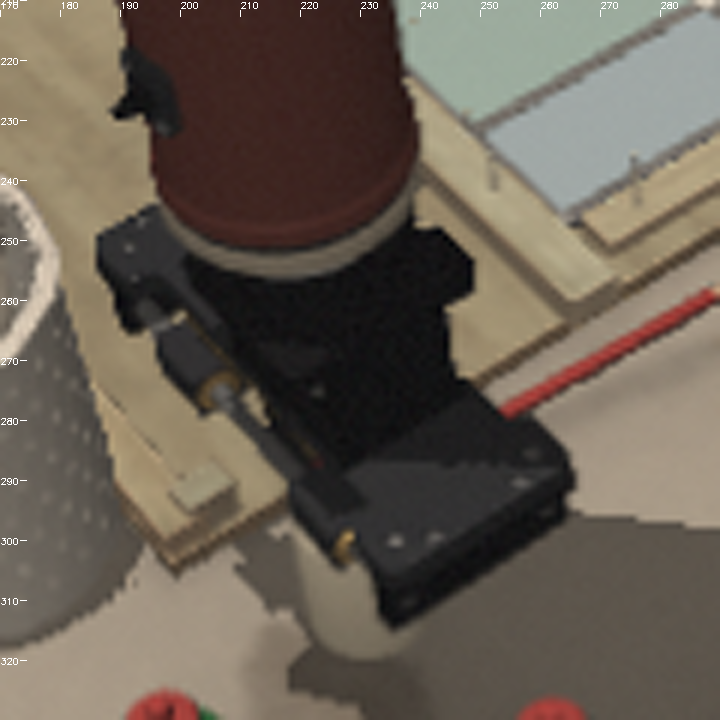

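```bash
python3 -m crank '[[0,0,0.01,0,0,0,-1],[0,0,0.012,0,0,0,-1],[-0.002,-0.008,0,0,0,0,-1],[-0.004,-0.016,0,0,0,3.3,-1],[-0.005,-0.022,0,0,0,3.3,-1],[-0.005,-0.024,0,0,0,3.3,-1],[-0.005,-0.024,0,0,0,3.3,-1],[-0.005,-0.024,0,0,0,3.3,-1],[-0.005,-0.024,0,0,0,3.3,-1],[-0.005,-0.018,0,0,0,0,-1],[-0.003,-0.01,0,0,0,0,-1],[-0.001,-0.004,0,0,0,0,-1],[0,0,0,0,0,0,-1],[0,0,-0.01,0,0,0,-1],[0,0,-0.008,0,0,0,-1],[0,0,-0.003,0,0,0,-1],[0,0,0,0,0,0,-1],[0,0,0,0,0,0,-1]]'
```

```text
time: 19.12
ee_pos: [575.6, 10.8, 56.1]
orientation: [0.58, -0.579, 0.406, -0.406]
ft_force: [-0.2, 0.1, -0.7]
finger_gap: 47.8
```

```bash
python3 -m crank '[[0,0,-0.001,0,0,0,-1],[0,0,0,0,0,0,-1],[0,0,0,0,0,0,0.15],[0,0,0,0,0,0,0.25],[0,0,0,0,0,0,0.5],[0,0,0,0,0,0,1],[0,0,0,0,0,0,1],[0,0,0,0,0,0,1],[0,0,0,0,0,0,1]]'
python3 - <<'E'
from h import *
o=robot.observe();print(np.degrees((target(-70.2,42)*rot(o["orientation"]).inv()).as_rotvec()).round(2))
s=optics.snapshot("scene")
crop(s,230,200,120,120,6,"h3.png")
E
```

```text
time: 19.87
ee_pos: [575.9, 9.8, 55.6]
orientation: [0.579, -0.578, 0.406, -0.406]
ft_force: [0.4, -0.6, 0.5]
finger_gap: 79.8
[-39.55 -14.19  -0.12]
```

View pics/h3.png

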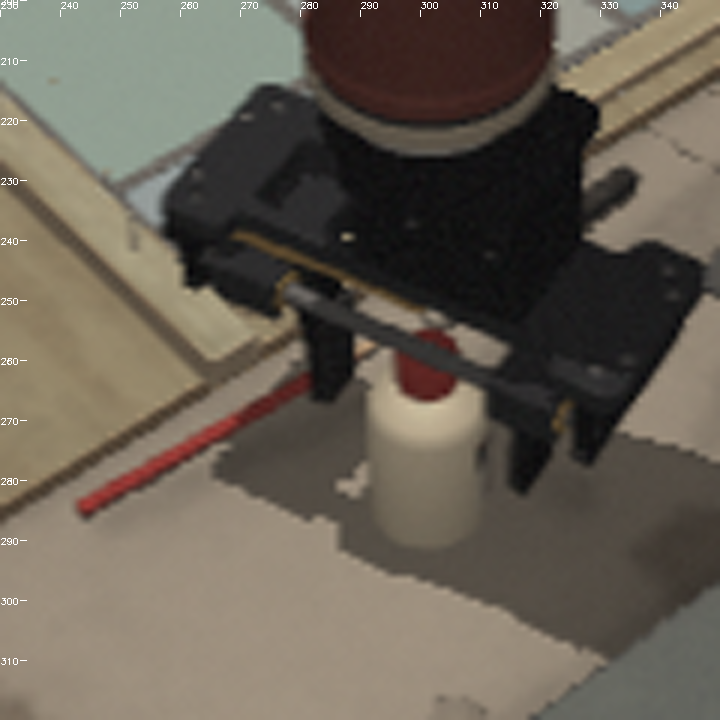

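```bash
python3 -m crank '[[0,0,0.02,0,0,0,1],[0,0,0.03,0,0,0,1],[0,0,0.03,0,0,0,1],[-0.003,0.0083,0,-6.6,-2.37,0,1],[-0.003,0.0083,0,-6.6,-2.37,0,1],[-0.003,0.0083,-0.005,-6.6,-2.37,0,1],[-0.003,0.0083,-0.005,-6.6,-2.37,0,1],[-0.003,0.0083,-0.005,-6.6,-2.37,0,1],[-0.003,0.0083,-0.005,-6.6,-2.37,0,1],[0,0,0,0,0,0,1],[0,0,0,0,0,0,1]]'
python3 - <<'E'
from h import *
np.set_printoptions(precision=2,suppress=True)
o=robot.observe();print(o["q"],np.degrees((target(-70.2,42)*rot(o["orientation"]).inv()).as_rotvec()).round(2))
s=optics.snapshot("scene");t=optics.snapshot("top")
crop(s,230,200,120,120,5,"h4.png");crop(t,230,170,120,120,5,"h4t.png")
E
```

```text
time: 20.83
ee_pos: [556.6, 63.9, 113.9]
orientation: [-0.397, 0.688, -0.169, 0.584]
ft_force: [0.1, -0.4, -0.0]
finger_gap: 87.2
[ 0.1   0.51 -0.89  1.87  1.04  1.49 -0.84] [ 0.02 -0.23 -0.59]
```

View pics/h4.png

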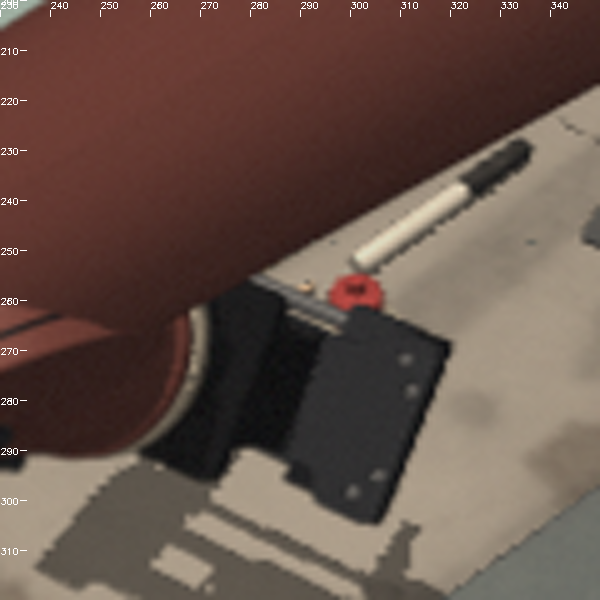

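View pics/h4t.png

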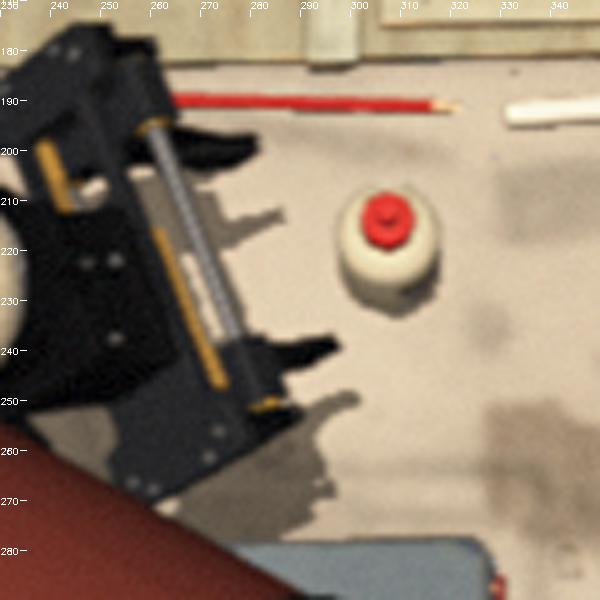

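```bash
python3 -m crank '[[0.0043,-0.0122,-0.013,0,0,0,1],[0.0043,-0.0122,-0.013,0,0,0,1],[0.0043,-0.0122,-0.013,0,0,0,1],[0.0043,-0.0122,-0.013,0,0,0,1],[0.0043,-0.0112,-0.013,0,0,-0.4,1],[0,0,0,0,0,0,1],[0,0,0,0,0,0,1],[0,0,0,0,0,0,-1],[0,0,0,0,0,0,-1],[0,0,0,0,0,0,-1],[0,0,0,0,0,0,-1],[0,0,0,0,0,0,-1],[0,0,0,0,0,0,-1],[0,0,0,0,0,0,-1],[0,0,0,0,0,0,-1]]' 20
python3 - <<'E'
from h import *
np.set_printoptions(precision=2,suppress=True)
o=robot.observe();print(o["q"],np.degrees((target(-70.2,42)*rot(o["orientation"]).inv()).as_rotvec()).round(2))
s=optics.snapshot("scene");t=optics.snapshot("top")
crop(s,230,200,120,120,5,"h5.png");crop(t,230,170,120,120,5,"h5t.png")
E
```

```text
time: 22.18
ee_pos: [579.6, -0.2, 50.7]
orientation: [-0.393, 0.686, -0.174, 0.588]
ft_force: [0.4, 1.4, 0.9]
finger_gap: 47.2
[ 0.16  0.59 -0.81  1.92  1.15  1.38 -0.87] [0.06 0.01 0.27]
```

View pics/h5.png

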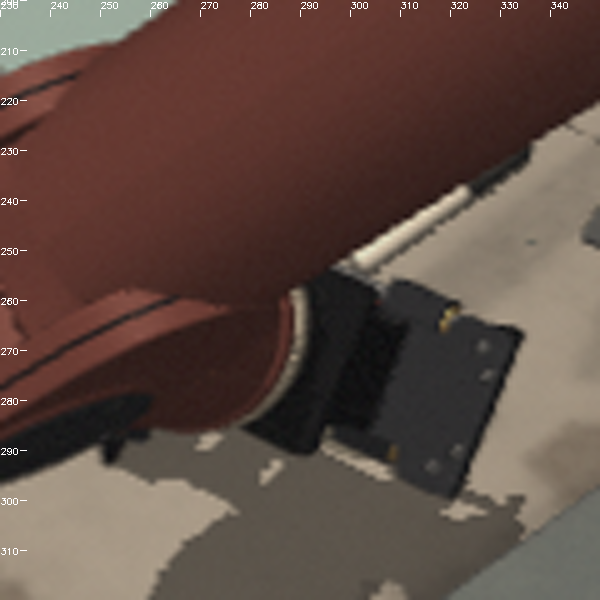

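View pics/h5t.png

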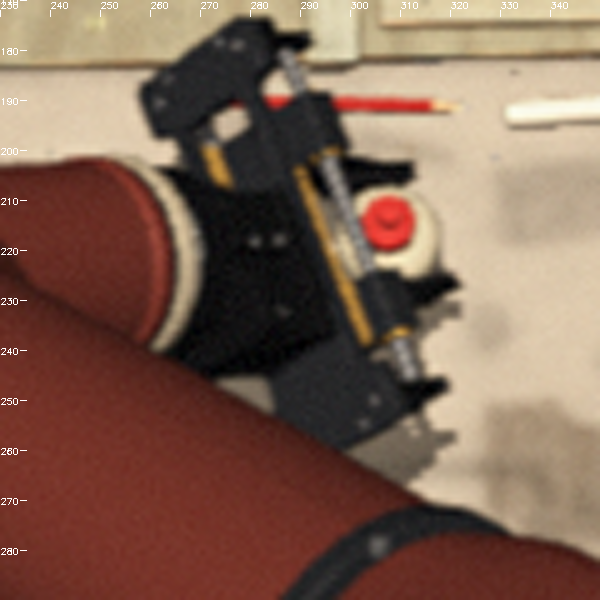

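```bash
python3 -m crank '[[0,0,0.008,0,0,0,-1],[0,0,0.02,0,0,0,-1],[0,0,0.03,0,0,0,-1],[0,0,0.03,0,0,0,-1],[0,0,0.03,0,0,0,-1],[-0.002,-0.006,0.02,0,0,0,-1],[-0.004,-0.014,0.012,0,0,0,-1],[-0.0037,-0.02,0,0,0,0,-1],[-0.0037,-0.02,0,0,0,0,-1],[-0.0037,-0.02,0,0,0,0.3,-1],[-0.0037,-0.015,0,0,0,0,-1],[-0.002,-0.008,0,0,0,0,-1],[0,0,0,0,0,0,-1],[0,0,0,0,0,0,-1]]'
python3 - <<'E'
from h import *
np.set_printoptions(precision=2,suppress=True)
o=robot.observe();print(o["q"],np.degrees((target(-70.2,42)*rot(o["orientation"]).inv()).as_rotvec()).round(2))
s=optics.snapshot("scene");t=optics.snapshot("top")
cv2.imwrite("pics/scene12.png",s["pixels"][:,:,::-1]);cv2.imwrite("pics/top12.png",t["pixels"][:,:,::-1])
E
```

```text
time: 23.45
ee_pos: [556.6, -103.1, 200.9]
orientation: [-0.394, 0.686, -0.172, 0.587]
ft_force: [0.2, 0.2, -1.2]
finger_gap: 46.8
[ 0.46  0.21 -0.88  1.96  0.95  1.29 -0.47] [0.06 0.01 0.  ]
```

View pics/scene12.png

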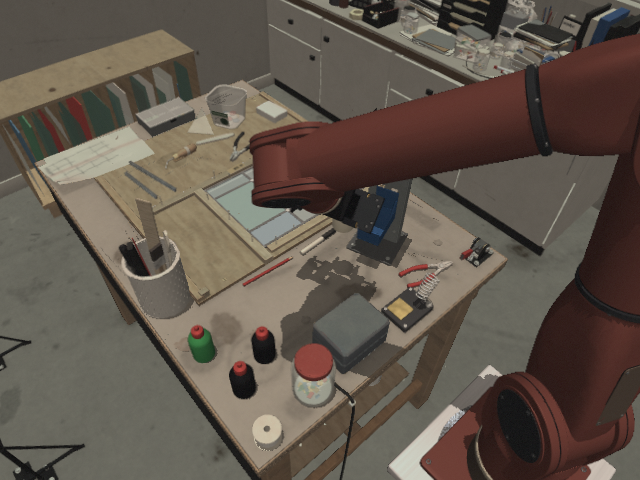

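View pics/top12.png

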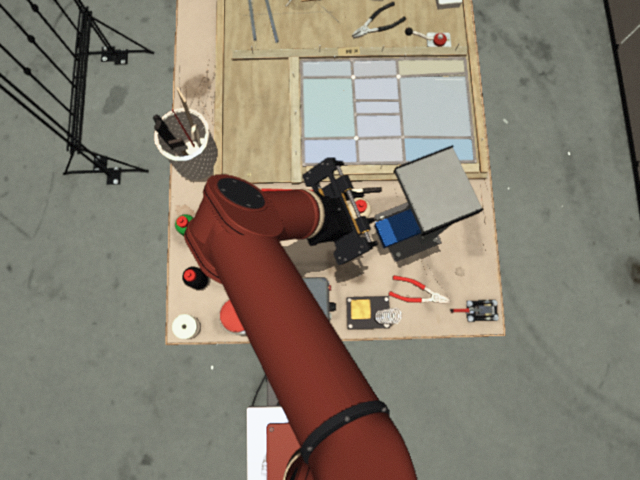

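```bash
python3 -m crank '[[-0.004,-0.006,0,0,0,0,-1],[-0.007,-0.012,0,0,0,0,-1],[-0.008,-0.015,0,0,0,0,-1],[-0.005,-0.015,0,0,0,0,-1],[0.001,-0.015,0,0,0,0,-1],[0.004,-0.014,0,0,0,0,-1],[0.003,-0.012,0,0,0,0,-1],[0.0017,-0.007,0,0,0,0,-1],[0,-0.0033,0,0,0,0,-1],[0,0,0,0,0,0,-1],[0,0,0,0,0,0,-1]]'
python3 - <<'E'
from h import *
np.set_printoptions(precision=2,suppress=True)
o=robot.observe();print(o["q"],o["ft_force"],np.degrees((target(-70.2,42)*rot(o["orientation"]).inv()).as_rotvec()).round(2))
s=optics.snapshot("scene");t=optics.snapshot("top")
cv2.imwrite("pics/scene13.png",s["pixels"][:,:,::-1]);crop(t,330,150,110,110,6,"h6t.png");crop(s,330,150,90,110,6,"h6.png")
E
```

```text
time: 24.47
ee_pos: [542.5, -202.1, 200.3]
orientation: [-0.394, 0.686, -0.172, 0.587]
ft_force: [0.3, 0.5, -1.2]
finger_gap: 47.4
[ 0.62  0.12 -0.81  2.03  0.94  1.11 -0.31] [ 0.3   0.46 -1.18] [ 0.03 -0.03 -0.05]
```

View pics/h6t.png

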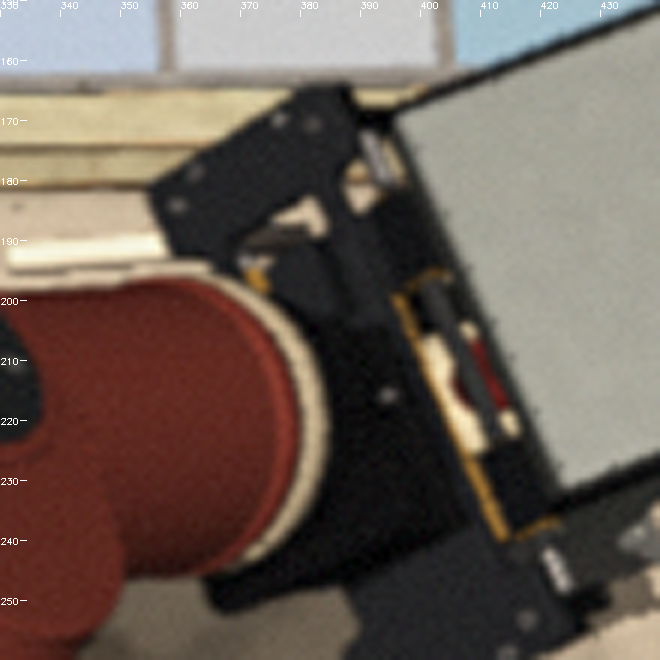

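View pics/h6.png

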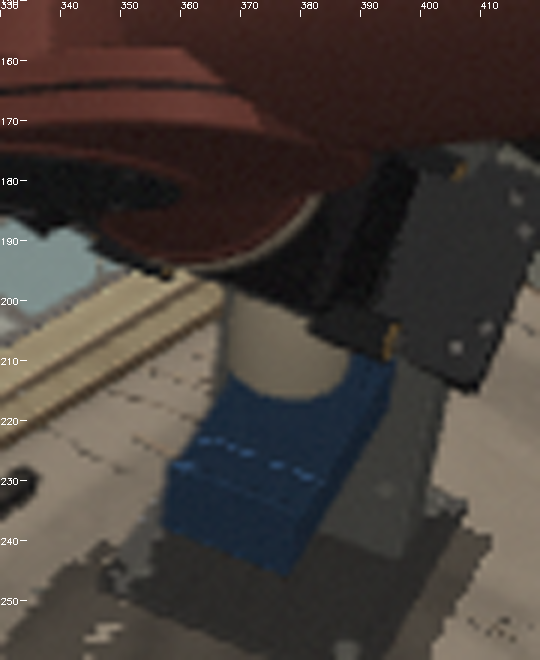

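Run:
```python
from h import *
np.set_printoptions(precision=1,suppress=True)
s=optics.snapshot("scene")
h=np.radians(-70.2);x=np.array([np.cos(h),np.sin(h),0]);y=np.array([-x[1],x[0],0])
o=robot.observe();c=o["ee_pos"]-10.5*x;c[2]=149.6
a=np.linspace(0,2*np.pi,60)[:,None];p=proj(s,c+24*(np.cos(a)*x+np.sin(a)*y));print("foot ellipse",p.min(0),p.max(0))
O=np.array([557,-243.3,0]);P=lambda a,b,c:O+a*x+b*y+[0,0,c]
print(proj(s,[P(-104,28,90),P(-104,-28,90),P(-104,28,128),P(-104,-28,128)]))
d=c-O;print(d@x,d@y)
```

```text
foot ellipse [366.9 202.8] [387.4 216.9]
[[355.4 236.2]
 [376.8 244.9]
 [356.7 225. ]
 [378.6 233.8]]
-54.4983604195236 0.49630323833770973
```

```bash
python3 -m crank '[[0,0,-0.006,0,0,0,-1],[0,0,-0.008,0,0,0,-1],[0,0,-0.007,0,0,0,-1],[0,0,-0.004,0,0,0,-1],[0,0,-0.002,0,0,0,-1],[0,0,0,0,0,0,-1]]';python3 -m crank '[[0,0,-0.001,0,0,0,-1],[0,0,-0.001,0,0,0,-1],[0,0,0,0,0,0,-1]]'
```

```text
time: 25.12
ee_pos: [542.0, -202.5, 172.7]
orientation: [-0.394, 0.686, -0.172, 0.586]
ft_force: [0.2, 0.7, -0.1]
finger_gap: 47.5
time: 25.37
ee_pos: [542.4, -202.6, 171.7]
orientation: [-0.394, 0.686, -0.172, 0.587]
ft_force: [-0.3, -0.2, -1.6]
finger_gap: 47.1
```

Foot at about 121 mm, so one small step at a time until contact.

```bash
python3 -m crank '[[0,0,-0.001,0,0,0,-1],[0,0,0,0,0,0,-1],[0,0,0,0,0,0,-1]]';python3 -m crank '[[0,0,-0.001,0,0,0,-1],[0,0,0,0,0,0,-1],[0,0,0,0,0,0,-1]]';python3 -m crank '[[0,0,-0.001,0,0,0,-1],[0,0,0,0,0,0,-1],[0,0,0,0,0,0,-1]]'
```

```text
time: 25.62
ee_pos: [542.3, -202.6, 170.6]
orientation: [-0.394, 0.686, -0.172, 0.587]
ft_force: [1.0, -0.0, -0.5]
finger_gap: 47.2
time: 25.87
ee_pos: [542.2, -202.6, 169.5]
orientation: [-0.394, 0.686, -0.172, 0.587]
ft_force: [0.2, 0.3, -1.1]
finger_gap: 47.4
time: 26.12
ee_pos: [542.5, -202.6, 168.9]
orientation: [-0.394, 0.686, -0.172, 0.587]
ft_force: [-1.7, 0.9, 2.9]
finger_gap: 47.3
```

```bash
python3 -m crank '[[0,0,-0.0005,0,0,0,-1],[0,0,0,0,0,0,-1],[0,0,0,0,0,0,0.12],[0,0,0,0,0,0,0.16],[0,0,0,0,0,0,0.22],[0,0,0,0,0,0,0.3],[0,0,0,0,0,0,0.5],[0,0,0,0,0,0,0.8],[0,0,0,0,0,0,1],[0,0,0,0,0,0,1],[0,0,0,0,0,0,1],[0,0,0,0,0,0,1]]'
python3 - <<'E'
from h import *
s=optics.snapshot("scene");t=optics.snapshot("top")
crop(t,330,150,110,110,6,"h7t.png");crop(s,330,150,90,110,6,"h7.png")
E
```

```text
time: 27.12
ee_pos: [542.3, -202.6, 168.1]
orientation: [-0.394, 0.686, -0.172, 0.587]
ft_force: [-0.0, 0.1, -0.5]
finger_gap: 84.7
```

View pics/h7.png

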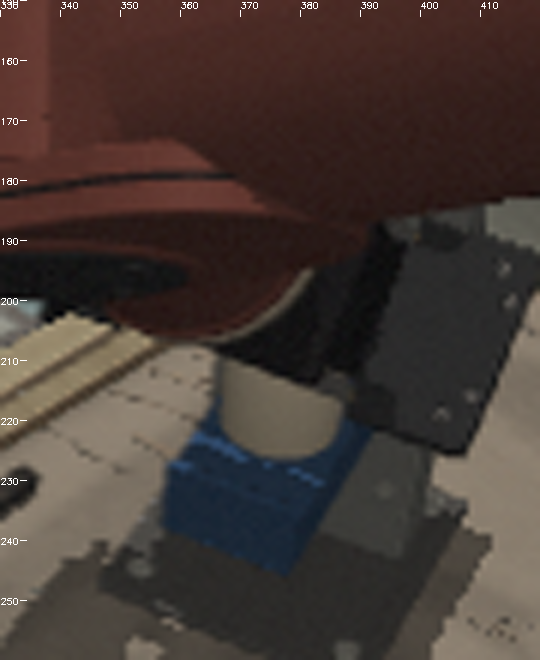

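View pics/h7t.png

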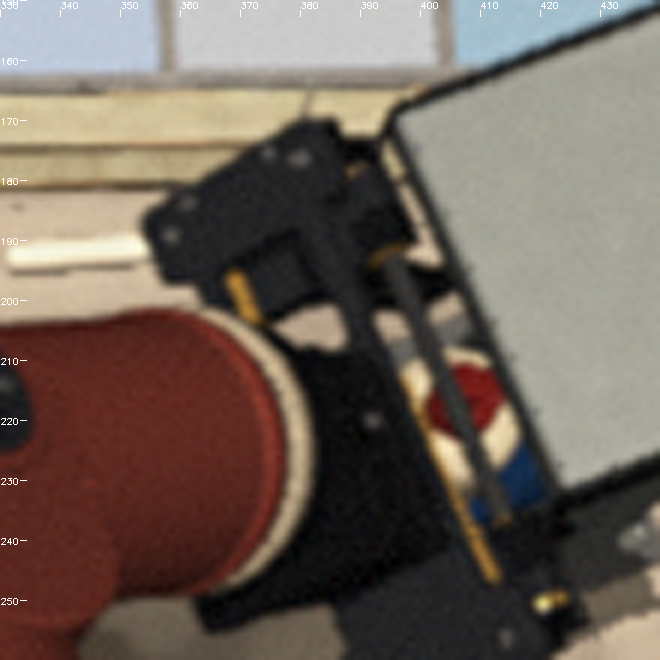

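```bash
python3 -m crank '[[-0.0011,0.0031,0.0037,0,0,0,1],[-0.0023,0.0063,0.0074,0,0,0,1],[-0.0045,0.0126,0.0149,0,0,0,1],[-0.0045,0.0126,0.0149,0,0,0,1],[-0.0068,0.0189,0.0223,0,0,0,1],[-0.0068,0.0189,0.0223,0,0,0,1],[-0.0068,0.0189,0.0223,0,0,0,1],[-0.0068,0.025,0.0223,0,0,0,1],[-0.0068,0.03,0.015,0,0,0,1],[-0.0068,0.03,0.01,0,0,0,1],[0,0.03,0.01,0,0,0,1],[0,0.03,0.01,0,0,0,1],[0,0.03,0,0,0,0,1],[0,0.03,0,0,0,0,1],[0,0.02,0,0,0,0,1],[0,0,0,0,0,0,1]]'
python3 - <<'E'
from h import *
s=optics.snapshot("scene");t=optics.snapshot("top")
cv2.imwrite("pics/scene15.png",s["pixels"][:,:,::-1]);cv2.imwrite("pics/top15.png",t["pixels"][:,:,::-1])
crop(s,340,140,80,120,6,"h8.png");crop(t,350,160,110,110,6,"h8t.png")
E
```

```text
time: 28.55
ee_pos: [488.2, 118.6, 343.1]
orientation: [-0.397, 0.687, -0.171, 0.585]
ft_force: [-0.8, 0.1, -0.3]
finger_gap: 86.9
```

View pics/h8.png

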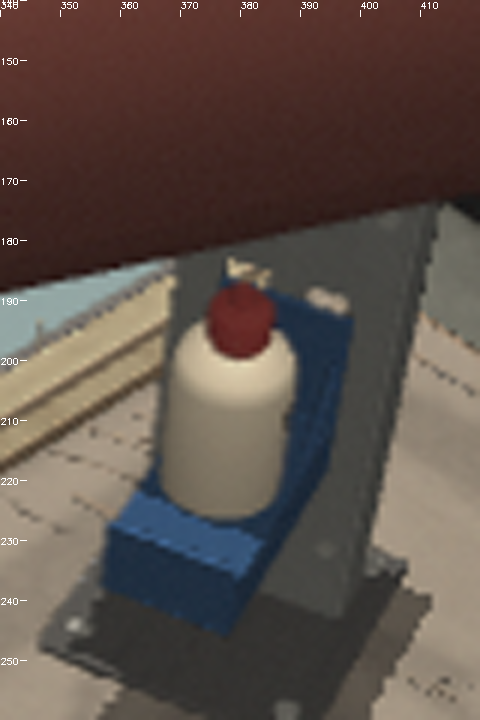

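View pics/h8t.png

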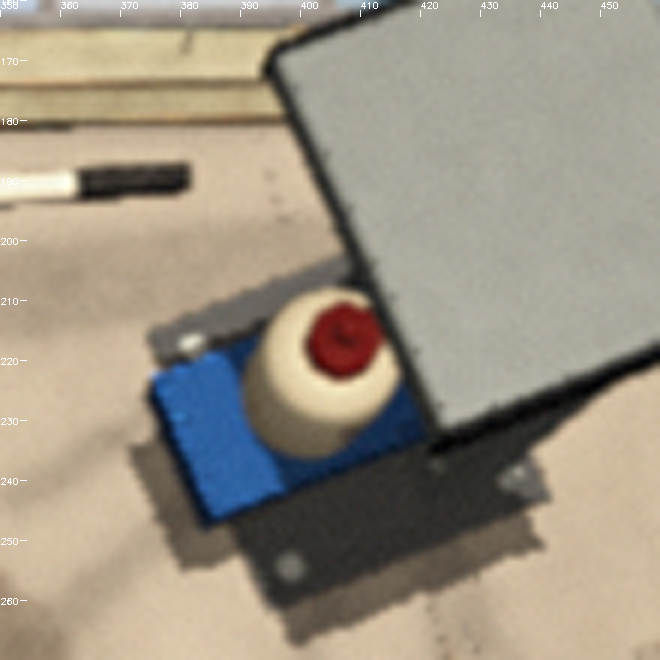

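View pics/scene15.png

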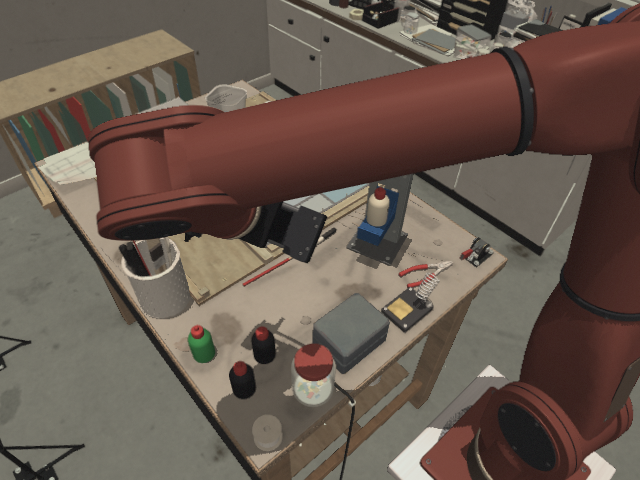

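```bash
python3 -c "
from station import robot,close_job
o=robot.observe();print(o['time'],o['ft_force'].round(1));print(close_job())"
```

```text
28.65 [ 1.  -1.2  0.4]
the job is handed in; nothing more can be done
None
```

I hung the blue bracket on the upper two slot rows and stood the cream flux bottle upright on its shelf. I handed the job in at 28.7 s with the hand clear of everything.

**How it went:**
- **Bracket:** I first moved it about 30 mm along the bench so the tilted hand would clear the grey box. I then re-gripped it at 35°, pressed the hooks in and lowered it until it stopped, at up to 28 N upward on the tool.
- **Bottle:** I moved it to open bench because the tilted hand would have hit the green bottle. I then re-gripped it at 42° and lowered it onto the deck until I felt contact at about 3 N.

**Last checks:**
- **Hooks engaged:** pulling the bracket back met about 13 N of resistance.
- **Fully home:** by the arm's reading, the underside stopped at about 88 to 89 mm, against 90 mm expected. The plate's top edge sits just under the top of the upper slots.
- **Bottle:** the final pictures show it upright on the deck, behind the lip.
- **Bystanders:** in the final pictures the jar, spool, pliers and marker look unmoved. I judged this by eye, and the hand partly hid the marker in one view.

**Disagreements:**
- **Bracket level:** the shelf's front edge appears 3 to 6 mm lower than a level bracket would show. That fits the 2.5 mm of play in the hooks, and it did not change under the bottle.
- **Rack position:** the two cameras differed by 2 to 4 mm, and contact came about 3 mm earlier than I had worked out.

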